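# Get the ring coil out from between the tall parts for testing

## Robot

A 6-joint arm with a two-finger parallel gripper is mounted at the origin on the work surface. World frame = base frame: x ahead of the robot, y to its left, z up, the work surface at z = 0. Lengths are in m, angles in rad, forces in N, time in s.
With the tool pointing down it reaches from about 0.35 to 0.775 m from the base axis. Payload 7.3 kg.
Tool frame: the origin (TCP) lies at the very end of the fingers, on their centre line; the grasp point (between the pads) lies 19 mm behind it; z points along the fingers, y is the line along which they close (so a half turn about z gives the same grasp; the last joint's range is limited). The gripper opens to 92 mm and grips with 3 to 60 N. Pads are 19 mm wide; open, the fingers measure 130 mm over their backs; the gripper's body (75 mm by 190 mm) begins 47 mm behind the grasp point.
Start: joints at [1.096, 0.342, 1.524, -0, 1.275, -0.146], TCP at [0.17, 0.497, 0.227] pointing down, gripper open.
Joint ranges: [-2.53, 2.53], [-0.77, 2.02], [0.04, 2.7], [-1, 4.14], [0.28, 2.66], [-3.11, 3.11]. Speed limits (rad/s): [2.57, 2.57, 3.14, 3.14, 3.14, 3.14].

## Interface

Orientations are given as [roll, pitch, yaw] about the fixed x, y, z axes, in that order (R = Rz(yaw) Ry(pitch) Rx(roll)).
In Python, from cell import * gives the robot as it stands.
- The arm moves only by the tool step_arm, never from a script. Its argument "commands" is a list of rows, each a list of 7 numbers: the opening, from 0 (shut) to 1 (fully open), then the shift along the world's x, y, z in cm, then the turn, a rotation vector about the world's x, y, z in rad. A call has 1 to 5 rows; each row is the pose to reach, as a shift and turn from the pose commanded when the call began; what a row does not reach only later rows make up. A row lasts 1/12 s, in which the tool goes at most 41.7 mm and 7.16 degrees, less where a joint would pass 70% of its speed; a pose out of reach is approached as far as the arm can. A call with a gripper value outside its range is refused whole. The fingers move at their own pace and stop on an object; "grip_force" is the grip in N (left out, the last holds). Time passes only in rows, so rows that repeat a pose let the fingers close. It gives the time, the measured TCP pose, the force, the opening and the grip force at its end, in the units of the state.
- observe(): the state, without advancing time (a new reading comes with each control period).
- read_camera(name): name is "side" or "top" or "wrist"; returns the picture (420x560x3 uint8, red, green, blue); there is no depth.
- camera_model(name): a dict with "vfov" (degrees; the focal length in pixels is half the picture's height over the tangent of half this angle, whatever the lens; pixels are square), "cx", "cy" (the principal point, pixels), "world_to_cam" (4x4, takes a point from world to camera coordinates). Camera axes: x right, y up, looking along -z (the intrinsics and any distortion apply to the point x, -y, -z); pixel columns grow to the right and rows downward; lengths in m; the calibration is good to about 2 mm. A picture is of the moment at which its call begins: read the wrist's pose just before it. camera_model takes no time and is no camera call; for the wrist camera it gives the pose at the moment of the call.
- hand_in(): hands the job in; it is judged then, once.
The state is a dict: "time": time; "qpos": joint angles; "qvel": joint speeds; "joint_efforts": joint torques, N m; "tool_pos": TCP position; "tool_rot": TCP orientation; "contact_force": force on the tool from outside, world axes, zero at the start; "torque": the same for the moment, N m; "opening": finger opening in m; "grip_force": force on a finger pad.
Only numpy, scipy, OpenCV 4.12 (cv2) and the standard library are available. Lean on these libraries where they do the work, as an engineer would, in place of code of your own. Each camera call takes 0.05 s, during which the arm holds its last target. There are 200 camera calls.

## Task

The ring coil in the middle of the round white tray has to go on the test plate, but three tall parts hem it in. First move all three tall parts to the blue mat, then lay the ring coil flat on the test plate, centred on its marked spot, and only then stand every tall part back on the very spot of the tray where it stood at the start. Keep the tall parts upright throughout; which way they are turned does not matter.

Things in the scene. Friction and masses are not known exactly. Their poses are not given: they have to be found in the camera images.
- ring: The copper-wound ring coil to be tested: a low toroid lying flat, 48 mm outside diameter, 26 mm hole, 28 mm high, about 0.12 kg. Origin at the centre of its underside, z up. At the start it lies in the middle of the tray between the three tall parts.
- can: Tall round aluminium capacitor can, 42 mm diameter, 110 mm high, straight sides, black top with two 5 mm high brass screw terminals, about 0.22 kg, standing upright. Origin at the centre of its underside, z up.
- choke: Tall square-headed choke, 108 mm high, standing upright, about 0.30 kg: grey plastic foot 44 x 44 x 12 mm, copper winding 38 mm in diameter, grey plastic square head 44 x 44 mm that takes up the top 30 mm (grip it there). Origin at the centre of its underside, z up; x and y run square to the sides of head and foot.
- block: Tall grey rectangular capacitor block, 34 mm along its own x, 54 mm along its own y, 104 mm high, straight sides, black top with two 6 mm high steel lugs, about 0.24 kg, standing upright. Origin at the centre of its underside, z up.
- tray: White round tray, fixed to the bench, 206 mm diameter, 6 mm thick, flat top without rim. Origin at the centre of its underside. Three flush light-grey round spots, 72 mm in diameter, mark the places of the tall parts, their centres 62 mm from the tray's centre, at 0, 120 and 240 degrees from its x axis; each tall part starts within 3 mm of the centre of a spot, turned any way, and which part stands on which spot changes from start to start.
- mat: Blue flat rectangular mat, fixed to the bench, left or right of the tray: 280 mm along its own x, 120 mm along its own y, 4 mm thick. Origin at the centre of its underside.
- stage: Aluminium test plate, fixed to the bench on the other side of the tray: a square block 130 x 130 mm, 24 mm high, flat top, two small brass sockets on one side. Origin at the centre of its underside; the round white spot with a black border (52 mm white, 64 mm over the border) in the middle of its top shows where the coil goes.
Things that resemble listed ones, but are neither listed nor needed, are in the scene too. What is shaped like the choke but turquoise is not meant.

How it is judged:
By the outcome, as a careful person would: the job done as asked, in the order asked, and still so for the second after the job is handed in, with the robot touching nothing.
It also fails if it takes over 141 s, if anything falls off the work surface, if the arm or the gripper's body presses on something with over 40 N, if the wrist force passes 120 N, or if a joint passes its speed limit or range.

## Working session

There is one attempt and no reset: what is moved stays moved. The work goes in short steps, Python scripts to look and compute and a tool call to move; the robot and the scene stay as the last step left them, time stands still between calls to the robot, and variables do not carry over. Pictures are saved under pics/ and viewed, at most 14 in all, crops included, and the job is handed in when it is done.

Besides the shell and the picture viewer there is one more tool, called in YAML: its name, and indented under it one key for each argument. step_arm: Moves the arm, as the interface text tells. Its arguments: {"type":"object","properties":{"commands":{"type":"array"},"grip_force":{"type":"number"}},"required":["commands"]}

```bash
ls; mkdir -p pics; python3 - <<'E'
from cell import *
import cv2
print(observe())
for n in ("top","side"):
    im=read_camera(n); cv2.imwrite(f"pics/{n}0.png",im[:,:,::-1]); print(n,camera_model(n))
E
```

```text
pics
{'time': 0.0, 'qpos': array([ 1.09600050e+00,  3.42709660e-01,  1.52503344e+00,  1.95924502e-06,
        1.27540583e+00, -1.46037986e-01]), 'qvel': array([ 6.81810163e-04,  5.90227208e-05, -7.35586922e-04,  3.19413556e-04,
        6.01079636e-05,  1.26595950e-03]), 'joint_efforts': array([ 1.36803224e-03, -4.31254506e+01, -2.44218206e+01,  7.18939933e-02,
        5.60230238e-02, -1.35536793e-04]), 'tool_pos': array([0.16930985, 0.49650882, 0.22604602]), 'tool_rot': array([-3.14005321e+00, -2.28322081e-04,  2.81283406e+00]), 'contact_force': array([ 0.11654114, -0.43370206, -0.7899912 ]), 'torque': array([-0.00462828,  0.02560568,  0.00322834]), 'grip_force': 0.0, 'opening': 0.091649919185818}
top {'vfov': 57.458592733542226, 'cx': 272.469688892069, 'cy': 210.99009487426653, 'world_to_cam': array([[ 6.13458176e-04, -9.99998409e-01, -1.67516881e-03,
         5.74804724e-03],
       [ 9.83377006e-01,  2.99091933e-04,  1.81575258e-01,
        -5.38290446e-01],
       [-1.81574468e-01, -1.75871131e-03,  9.83375625e-01,
        -7.39190024e-01],
       [ 0.00000000e+00,  0.00000000e+00,  0.00000000e+00,
         1.00000000e+00]])}
side {'vfov': 46.496154369039, 'cx': 275.46925903125214, 'cy': 202.42953267957154, 'world_to_cam': array([[ 0.78043262, -0.62517593,  0.00894254, -0.41234528],
       [ 0.40127502,  0.51179383,  0.75963506, -0.23078267],
       [-0.4794823 , -0.58925557,  0.65028809, -0.88576033],
       [ 0.        ,  0.        ,  0.        ,  1.        ]])}
```

View pics/top0.png

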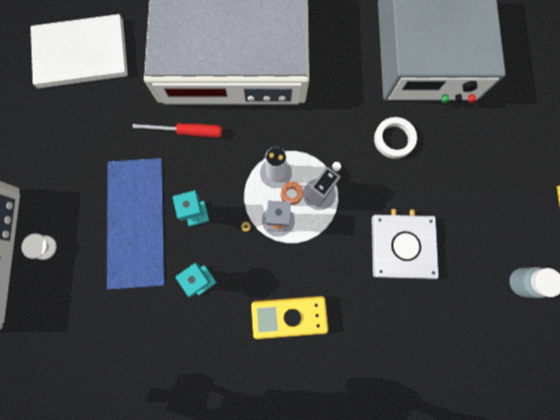

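View pics/side0.png

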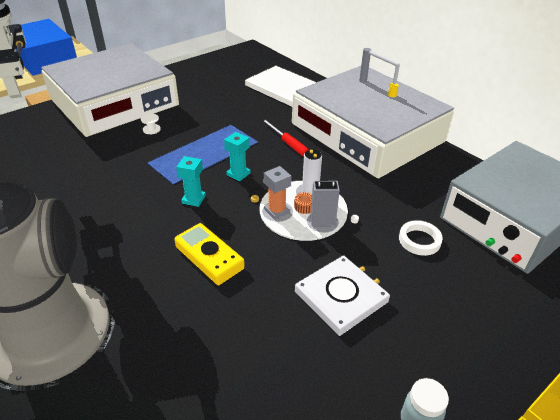

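The top view shows what could be mistaken for what:
- **Choke:** the grey head on the tray at (278,213). The turquoise lookalikes at (189,205) and (195,279) are not meant.
- **Ring:** the copper one at (291,192), not the white ring (396,138) or the brass nut (246,227).
- **Can:** (276,157), not the jar (540,283) or the knob (38,246).
- **Block:** (325,182).
- **Places:** mat at (135,223), stage at (405,246), tray at (291,196).

```bash
cat > h.py <<'E'
from cell import *
import cv2, numpy as np
def ray(n,uv,M=None):
    m=M or camera_model(n); f=210/np.tan(np.radians(m["vfov"]/2)); W=m["world_to_cam"]
    uv=np.atleast_2d(np.asarray(uv,float)); R=W[:3,:3]
    d=np.c_[(uv[:,0]-m["cx"])/f,-(uv[:,1]-m["cy"])/f,-np.ones(len(uv))]@R
    return -R.T@W[:3,3], d
def onz(n,uv,z,M=None):
    o,d=ray(n,uv,M); return (o+d*((z-o[2])/d[:,2])[:,None])[:,:2]
def proj(n,P,M=None):
    m=M or camera_model(n); f=210/np.tan(np.radians(m["vfov"]/2)); W=m["world_to_cam"]
    c=np.atleast_2d(P)@W[:3,:3].T+W[:3,3]
    return np.c_[m["cx"]-f*c[:,0]/c[:,2], m["cy"]+f*c[:,1]/c[:,2]]
def blobs(mask,amin=60):
    c,_=cv2.findContours(mask.astype(np.uint8),cv2.RETR_EXTERNAL,cv2.CHAIN_APPROX_NONE)
    return sorted([k[:,0,:] for k in c if cv2.contourArea(k)>amin],key=lambda k:-len(k))
def rect(n,k,z,M=None):
    "min-area rect on plane z: centre, sizes mm, angle of the long side"
    p=onz(n,k,z,M).astype(np.float32)*1000
    (c,s,a)=cv2.minAreaRect(p); b=cv2.boxPoints((c,s,a)); e=b[1]-b[0]; g=b[2]-b[1]
    l=e if np.hypot(*e)>np.hypot(*g) else g
    return np.round(c,1),np.round(s,1),round(np.degrees(np.arctan2(l[1],l[0]))%180,1)
E
python3 - <<'E'
from h import *
im=cv2.imread("pics/top0.png"); hsv=cv2.cvtColor(im,cv2.COLOR_BGR2HSV); H,S,V=cv2.split(hsv)
k=blobs((H>105)&(H<125)&(S>90)&(V>50))[0]; print("mat",rect("top",k,.004))
w=(V>150)&(S<60)
roi=np.zeros_like(w); roi[200:290,360:450]=1
k=blobs(w&roi)[0]; print("stage",rect("top",k,.024))
k=blobs((V<110)&roi)
for b in blobs((V<110)&roi,200): print("dark",cv2.boundingRect(b))
roi=np.zeros_like(w); roi[140:250,235:345]=1
pts=np.vstack(blobs((V>100)&(S<70)&roi,30))
h=cv2.convexHull(pts.astype(np.int32))[:,0]; print(h.tolist())
for n,(a,b,c,d) in {"turq":(165,180,220,300)}.items():
    for q in blobs((H>80)&(H<98)&(S>100),100): print(n,cv2.boundingRect(q),rect("top",q,.1))
cv2.imwrite("pics/crop0.png",cv2.resize(im[135:255,230:350],(600,600),interpolation=cv2.INTER_CUBIC))
E
```

```text
mat (array([523.9, 305. ]), array([283.7, 123.4]), np.float32(4.1))
stage (array([ 469.2, -269.2]), array([133.5, 130.1]), np.float32(88.6))
dark (360, 200, 90, 90)
[[295, 150], [300, 151], [304, 152], [337, 161], [339, 162], [340, 163], [340, 168], [337, 204], [336, 211], [331, 221], [327, 226], [319, 234], [316, 236], [308, 240], [305, 241], [301, 242], [296, 243], [286, 243], [281, 242], [277, 241], [274, 240], [266, 236], [263, 234], [259, 231], [256, 228], [251, 221], [246, 211], [244, 203], [244, 188], [245, 183], [247, 178], [250, 172], [252, 169], [266, 152], [267, 151], [287, 150]]
turq (172, 190, 38, 37) (array([534.6, 164.5]), array([69.3, 60.2]), np.float32(14.9))
turq (175, 263, 42, 34) (array([399.3, 149.5]), array([57. , 59.7]), np.float32(125.5))
```

View pics/crop0.png

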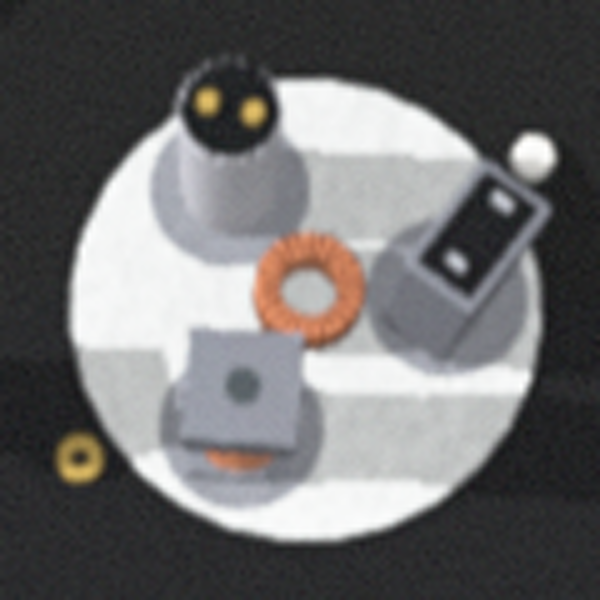

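The crop confirms the choice: can top at (276,157), grey choke head at (279,213), block top at (326,182), copper ring at (292,193). A white knob sits next to the block at (336,166).

```bash
python3 - <<'E'
from h import *
c=lambda L:np.array(L)/5.+[230,135]
T=onz("top",c([[306.5,310]]),.006)[0]; print("tray",T)
ch=onz("top",c([[192,330],[303,337],[297,450],[182,440]]),.114)
bl=onz("top",c([[488,160],[552,210],[475,310],[412,268]]),.110)
can=onz("top",c([[229,108]]),.116)[0]
for n,p in (("choke",ch),("block",bl)):
    e=np.roll(p,-1,0)-p; print(n,p.mean(0),np.hypot(*e.T),np.degrees(np.arctan2(e[:,1],e[:,0])))
    P=p.mean(0)-T; print(" r,ang",np.hypot(*P),np.degrees(np.arctan2(P[1],P[0])))
P=can-T; print("can",can,np.hypot(*P),np.degrees(np.arctan2(P[1],P[0])))
print("ring",onz("top",c([[309,290]]),.024))
for s in ([230,195],[448,298],[242,430]):
    q=onz("top",c([s]),.006)[0]-T; print("spot",q+T,np.hypot(*q),np.degrees(np.arctan2(q[1],q[0])))
im=cv2.imread("pics/top0.png")
hsv=cv2.cvtColor(im,cv2.COLOR_BGR2HSV); H,S,V=cv2.split(hsv)
k=[b for b in blobs(((V<80))[220:275,380:430],100)]
for b in k: b+= [380,220]; e=cv2.fitEllipse(b); print("stagespot",e,onz("top",[e[0]],.024))
print("knob",onz("top",[[336.5,166]],.012))
E
```

```text
tray [ 0.57741404 -0.03510031]
choke [ 0.52289292 -0.00586233] [0.04214129 0.04331495 0.04327049 0.04232   ] [-93.67156586 176.56795439  84.99765245  -4.93951056]
 r,ang 0.061866081275849506 151.7967244904475
block [ 0.58314104 -0.09773891] [0.0313821  0.04997921 0.02891092 0.05258821] [-129.65653812  142.18668408   55.24077643  -35.09284779]
 r,ang 0.0628998633586465 -84.77601145016014
can [ 6.32808160e-01 -4.90975626e-04] 0.0653170308476747 31.996462552492332
ring [[ 0.58218477 -0.03537188]]
spot [ 0.6295027 -0.0016863] 0.06188476877569724 32.67949290767814
spot [ 0.58280967 -0.0971122 ] 0.062246187945663736 -85.02723636889317
spot [ 0.52427151 -0.00676472] 0.06022485936763206 151.9334690673659
knob [[ 0.64606021 -0.13501392]]
```

step_arm:
  commands:
    - [1, 3.5, -5, 0, 0, 0, 0.03]
    - [1, 7, -10, 0, 0, 0, 0.06]
    - [1, 10.5, -15, 0, 0, 0, 0.09]
    - [1, 11.8, -16.8, 0, 0, 0, 0.1]
    - [1, 11.8, -16.8, 0, 0, 0, 0.1]
  grip_force: 30

```text
time: 0.52
tool_pos: [0.288, 0.327, 0.2265]
tool_rot: [-3.141, -0.0, 2.914]
contact_force: [1.7, -0.5, 0.1]
opening: 0.0917
grip_force: 0.0
```

step_arm:
  commands:
    - [1, 3.5, -5, 0, 0, 0, 0.03]
    - [1, 7, -10, 0, 0, 0, 0.06]
    - [1, 10.5, -15, 0, 0, 0, 0.09]
    - [1, 11.8, -16.8, 0, 0, 0, 0.1]
    - [1, 11.8, -16.8, 0, 0, 0, 0.1]

```text
time: 0.93
tool_pos: [0.4062, 0.1587, 0.2267]
tool_rot: [-3.142, -0.0, 3.013]
contact_force: [0.0, 1.2, 1.0]
opening: 0.0918
grip_force: 0.0
```

step_arm:
  commands:
    - [1, 3.5, -5, 0, 0, 0, 0.02]
    - [1, 7, -10, 0, 0, 0, 0.04]
    - [1, 10.5, -15, 0, 0, 0, 0.06]
    - [1, 11.8, -16.8, 0, 0, 0, 0.06]
    - [1, 11.8, -16.8, 0, 0, 0, 0.06]

```text
time: 1.35
tool_pos: [0.5243, -0.0094, 0.2264]
tool_rot: [3.142, -0.0, 3.072]
contact_force: [0.5, 0.9, 0.4]
opening: 0.092
grip_force: 0.0
```

```bash
python3 - <<'E'
from h import *
import json
M=camera_model("wrist"); im=read_camera("wrist"); cv2.imwrite("pics/w1.png",im[:,:,::-1]); M["world_to_cam"]=M["world_to_cam"].tolist(); json.dump(M,open("w1.json","w"))
o=observe(); print(o["tool_pos"],o["tool_rot"])
E
```

```text
[ 0.52794146 -0.01468334  0.22608041] [-3.13832856e+00  2.73943961e-03  3.06905744e+00]
```

View pics/w1.png

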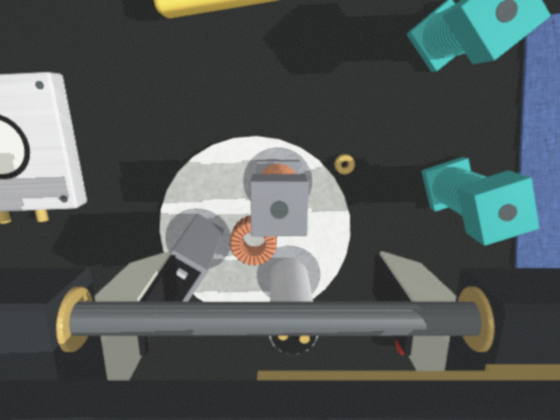

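The wrist view shows the choke head top at about (251–307, 181–235), the ring at (253,241), and the can and block partly hidden by the gripper.

```bash
python3 - <<'E'
from h import *
import json
M=json.load(open("w1.json")); M["world_to_cam"]=np.array(M["world_to_cam"])
p=onz("wrist",[[251,181],[307,181],[307,236],[251,236]],.114,M); print(p.mean(0),p)
print("ring",onz("wrist",[[253.5,241]],.024,M))
M2=camera_model("wrist"); print(np.abs(M2["world_to_cam"]-M["world_to_cam"]).max())
o=observe(); print(o["tool_pos"],o["tool_rot"],o["time"])
E
```

```text
[ 0.52550226 -0.0065509 ] [[ 0.50243838 -0.02580847]
 [ 0.50530154  0.01556586]
 [ 0.54862911  0.01363629]
 [ 0.54564    -0.02959728]]
ring [[ 0.58425863 -0.03597932]]
0.004321863052823775
[ 0.52794146 -0.01468334  0.22608041] [-3.13832856e+00  2.73943961e-03  3.06905744e+00] 1.4
```

step_arm:
  commands:
    - [1, 0, 0, -3, 0, 0, 0]
    - [1, 0, 0.1, -6, 0, 0, 0]
    - [1, 0, 0.1, -9, 0, 0, 0]
    - [1, 0, 0.1, -11, 0, 0, 0]
    - [1, 0, 0.1, -11, 0, 0, 0]

```text
time: 1.82
tool_pos: [0.5203, -0.0055, 0.1124]
tool_rot: [3.141, -0.009, 3.073]
contact_force: [-1.2, 0.8, 0.0]
opening: 0.0919
grip_force: 0.0
```

step_arm:
  commands:
    - [1, 0, 0, -1, 0, 0, 0]
    - [1, 0, 0, -2, 0, 0, 0]
    - [1, 0, 0, -3, 0, 0, 0]
    - [1, 0, 0, -3.6, 0, 0, 0]
    - [1, 0, 0, -3.6, 0, 0, 0]

```text
time: 2.23
tool_pos: [0.5229, -0.006, 0.0797]
tool_rot: [3.141, -0.002, 3.073]
contact_force: [-0.1, 1.0, 0.3]
opening: 0.0918
grip_force: 0.0
```

step_arm:
  commands:
    - [0.3, 0, 0, 0, 0, 0, 0]
    - [0.3, 0, 0, 0, 0, 0, 0]
    - [0.3, 0, 0, 0, 0, 0, 0]
    - [0.3, 0, 0, 0, 0, 0, 0]
    - [0.3, 0, 0, 0, 0, 0, 0]

```text
time: 2.65
tool_pos: [0.5237, -0.0061, 0.0811]
tool_rot: [3.142, 0.001, 3.073]
contact_force: [0.7, -0.7, 0.7]
opening: 0.0627
grip_force: 0.0
```

step_arm:
  commands:
    - [0.3, 0, 0, 0, 0, 0, 0]
    - [0.3, 0, 0, 0, 0, 0, 0]
    - [0.3, 0, 0, 0, 0, 0, 0]
    - [0.3, 0, 0, 0, 0, 0, 0]
    - [0.3, 0, 0, 0, 0, 0, 0]

```text
time: 3.07
tool_pos: [0.5235, -0.0061, 0.0808]
tool_rot: [3.142, 0.0, 3.073]
contact_force: [0.1, 0.2, 0.7]
opening: 0.0439
grip_force: 30.0
```

step_arm:
  commands:
    - [0.3, 0, 0, 0.5, 0, 0, 0]
    - [0.3, 0, 0, 2, 0, 0, 0]
    - [0.3, 0, 0, 4, 0, 0, 0]
    - [0.3, 0, 0, 6, 0, 0, 0]
    - [0.3, 0, 0, 8, 0, 0, 0]

```text
time: 3.48
tool_pos: [0.523, -0.006, 0.1614]
tool_rot: [3.141, -0.001, 3.073]
contact_force: [0.0, 0.0, -2.5]
opening: 0.0439
grip_force: 30.0
```

step_arm:
  commands:
    - [0.3, 0, 0, 2, 0, 0, 0]
    - [0.3, 0, 0, 4, 0, 0, 0]
    - [0.3, 0, 0, 5, 0, 0, 0]
    - [0.3, 0, 0.5, 6, 0, 0, 0]
    - [0.3, 0, 2, 6, 0, 0, 0]

```text
time: 3.9
tool_pos: [0.5242, 0.0129, 0.2223]
tool_rot: [-3.141, 0.002, 3.071]
contact_force: [0.7, 0.8, -2.6]
opening: 0.0442
grip_force: 30.0
```

step_arm:
  commands:
    - [0.3, 0, 2.5, 0, 0, 0, 0]
    - [0.3, 0, 5, 0, 0, 0, 0]
    - [0.3, 0, 7.5, 0, 0, 0, 0]
    - [0.3, 0, 10, 0, 0, 0, 0]
    - [0.3, 0, 12.5, 0, 0, 0, 0]

```text
time: 4.32
tool_pos: [0.5227, 0.1404, 0.2199]
tool_rot: [-3.141, -0.002, 3.073]
contact_force: [0.9, -0.2, -3.0]
opening: 0.0435
grip_force: 30.0
```

step_arm:
  commands:
    - [0.3, 0, 2.5, 0, 0, 0, 0]
    - [0.3, 0, 5, 0, 0, 0, 0]
    - [0.3, 0, 7.5, 0, 0, 0, 0]
    - [0.3, 0, 10, 0, 0, 0, 0]
    - [0.3, 0, 12.5, 0, 0, 0, 0]

```text
time: 4.73
tool_pos: [0.5226, 0.2653, 0.2197]
tool_rot: [-3.141, -0.002, 3.073]
contact_force: [0.6, -0.0, -2.9]
opening: 0.0437
grip_force: 30.0
```

step_arm:
  commands:
    - [0.3, 0, 2, 0, 0, 0, 0]
    - [0.3, 0, 3.4, 0, 0, 0, 0]
    - [0.3, 0, 4.1, 0, 0, 0, 0]
    - [0.3, 0, 4.1, 0, 0, 0, 0]
    - [0.3, 0, 4.1, -2, 0, 0, 0]

```text
time: 5.15
tool_pos: [0.5253, 0.3053, 0.204]
tool_rot: [3.139, 0.006, 3.073]
contact_force: [0.8, 0.4, -1.8]
opening: 0.0438
grip_force: 30.0
```

step_arm:
  commands:
    - [0.3, 0, 0, -2, 0, 0, 0]
    - [0.3, 0, 0, -4, 0, 0, 0]
    - [0.3, 0, 0, -6, 0, 0, 0]
    - [0.3, 0, 0, -8, 0, 0, 0]
    - [0.3, 0, 0, -9.5, 0, 0, 0]

```text
time: 5.57
tool_pos: [0.523, 0.3031, 0.104]
tool_rot: [-3.14, -0.002, 3.071]
contact_force: [-0.9, 0.5, -2.3]
opening: 0.0438
grip_force: 30.0
```

step_arm:
  commands:
    - [0.3, 0, 0, -0.8, 0, 0, 0]
    - [0.3, 0, 0, -1.5, 0, 0, 0]
    - [0.3, 0, 0, -2.1, 0, 0, 0]
    - [0.3, 0, 0, -2.3, 0, 0, 0]
    - [0.3, 0, 0, -2.3, 0, 0, 0]

```text
time: 5.98
tool_pos: [0.5237, 0.3047, 0.0828]
tool_rot: [3.142, 0.0, 3.073]
contact_force: [-0.2, 0.7, -3.0]
opening: 0.0435
grip_force: 30.0
```

step_arm:
  commands:
    - [0.3, 0, 0, -0.2, 0, 0, 0]
    - [0.3, 0, 0, -0.3, 0, 0, 0]
    - [0.3, 0, 0, -0.35, 0, 0, 0]
    - [0.3, 0, 0, -0.38, 0, 0, 0]
    - [0.3, 0, 0, -0.38, 0, 0, 0]

```text
time: 6.4
tool_pos: [0.5235, 0.305, 0.0791]
tool_rot: [3.141, 0.0, 3.073]
contact_force: [-0.2, 0.1, -3.0]
opening: 0.0434
grip_force: 30.0
```

step_arm:
  commands:
    - [0.8, 0, 0, 0, 0, 0, 0]
    - [0.8, 0, 0, 0, 0, 0, 0]
    - [0.8, 0, 0, 0, 0, 0, 0]
    - [0.8, 0, 0, 0, 0, 0, 0]
    - [0.8, 0, 0, 0, 0, 0, 0]

```text
time: 6.82
tool_pos: [0.5237, 0.305, 0.0792]
tool_rot: [3.141, 0.0, 3.073]
contact_force: [0.3, -0.5, -0.4]
opening: 0.0714
grip_force: 0.0
```

step_arm:
  commands:
    - [0.8, 0, 0, 1, 0, 0, 0]
    - [0.8, 0, 0, 3, 0, 0, 0]
    - [0.8, 0, 0, 6, 0, 0, 0]
    - [0.8, 0, 0, 9, 0, 0, 0]
    - [0.8, 0, 0, 12, 0, 0, 0]

```text
time: 7.23
tool_pos: [0.5233, 0.3048, 0.2011]
tool_rot: [3.141, 0.0, 3.073]
contact_force: [1.0, 0.3, -0.3]
opening: 0.0736
grip_force: 0.0
```

step_arm:
  commands:
    - [1, 1.2, -3.4, 0, 0, 0, 0]
    - [1, 2.4, -6.8, 0, 0, 0, 0]
    - [1, 3.6, -10.2, 0, 0, 0, 0]
    - [1, 4.8, -13.6, 0, 0, 0, 0]
    - [1, 6, -17, 0, 0, 0, 0]

```text
time: 7.65
tool_pos: [0.5839, 0.1334, 0.2001]
tool_rot: [3.141, 0.001, 3.073]
contact_force: [2.0, -0.7, -0.1]
opening: 0.0914
grip_force: 0.0
```

step_arm:
  commands:
    - [1, 1.2, -3.4, 0, 0, 0, 0]
    - [1, 2.4, -6.8, 0, 0, 0, 0]
    - [1, 3.6, -10.2, 0, 0, 0, 0]
    - [1, 4.8, -13.6, 0, 0, 0, 0]
    - [1, 4.8, -13.6, 0, 0, 0, 0]

```text
time: 8.07
tool_pos: [0.6332, -0.0077, 0.1995]
tool_rot: [-3.139, 0.002, 3.067]
contact_force: [-0.6, 0.4, -1.2]
opening: 0.0923
grip_force: 0.0
```

step_arm:
  commands:
    - [1, 0, 0, 0, 0, 0, 0]
    - [1, 0, 0, -2.5, 0, 0, 0]
    - [1, 0, 0, -5, 0, 0, 0]
    - [1, 0, 0, -7, 0, 0, 0]
    - [1, 0, 0, -7, 0, 0, 0]

```text
time: 8.48
tool_pos: [0.6286, 0.0008, 0.1251]
tool_rot: [3.141, -0.008, 3.074]
contact_force: [-0.4, -0.2, -0.9]
opening: 0.0918
grip_force: 0.0
```

```bash
python3 - <<'E'
from h import *
im=read_camera("top"); s=read_camera("side")
a=cv2.resize(im[110:280,90:360,::-1],(540,340)); b=cv2.resize(s[100:270,130:400,::-1],(540,340))[:260]
cv2.imwrite("pics/t2.png",np.vstack([a,b]))
o=observe(); print(o["tool_pos"],o["tool_rot"])
E
```

```text
[6.31228104e-01 1.62014669e-04 1.29397151e-01] [ 3.14120431e+00 -7.46416970e-04  3.07413071e+00]
```

View pics/t2.png

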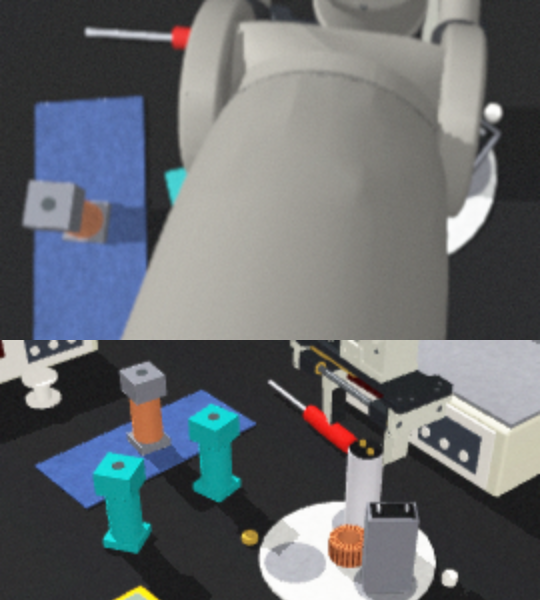

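The choke stands upright on the mat, at about (150,400) in the lower half. The open gripper is straddling the can at about (365,445). I'll go down and grip it.

step_arm:
  commands:
    - [1, 0, -0.1, -1.5, 0, 0, 0]
    - [1, 0, -0.1, -3, 0, 0, 0]
    - [1, 0, -0.1, -4.5, 0, 0, 0]
    - [1, 0, -0.1, -5.7, 0, 0, 0]
    - [1, 0, -0.1, -5.7, 0, 0, 0]

```text
time: 9.0
tool_pos: [0.6309, -0.0015, 0.0711]
tool_rot: [3.141, -0.002, 3.073]
contact_force: [-1.2, 0.2, -0.2]
opening: 0.0919
grip_force: 0.0
```

step_arm:
  commands:
    - [0.3, 0, 0, 0, 0, 0, 0]
    - [0.3, 0, 0, 0, 0, 0, 0]
    - [0.3, 0, 0, 0, 0, 0, 0]
    - [0.3, 0, 0, 0, 0, 0, 0]
    - [0.3, 0, 0, 0, 0, 0, 0]

```text
time: 9.42
tool_pos: [0.6319, -0.0021, 0.0727]
tool_rot: [3.142, 0.001, 3.073]
contact_force: [-0.1, -0.4, -0.2]
opening: 0.0631
grip_force: 0.0
```

step_arm:
  commands:
    - [0.3, 0, 0, 0, 0, 0, 0]
    - [0.3, 0, 0, 0, 0, 0, 0]
    - [0.3, 0, 0, 0, 0, 0, 0]
    - [0.3, 0, 0, 0, 0, 0, 0]
    - [0.3, 0, 0, 0, 0, 0, 0]

```text
time: 9.83
tool_pos: [0.6315, -0.0021, 0.072]
tool_rot: [3.141, 0.0, 3.073]
contact_force: [-0.6, -0.0, 0.7]
opening: 0.0417
grip_force: 30.0
```

step_arm:
  commands:
    - [0.3, 0, 0, 0, 0, 0, 0]
    - [0.3, 0, 0, 0.5, 0, 0, 0]
    - [0.3, 0, 0, 2, 0, 0, 0]
    - [0.3, 0, 0, 4, 0, 0, 0]
    - [0.3, 0, 0, 6, 0, 0, 0]

```text
time: 10.25
tool_pos: [0.6308, -0.002, 0.1319]
tool_rot: [3.141, -0.003, 3.073]
contact_force: [0.7, 0.2, -2.4]
opening: 0.0416
grip_force: 30.0
```

step_arm:
  commands:
    - [0.3, 0, 0, 2, 0, 0, 0]
    - [0.3, 0, 0, 4, 0, 0, 0]
    - [0.3, 0, 0, 6, 0, 0, 0]
    - [0.3, 0, 0.5, 8, 0, 0, 0]
    - [0.3, 0, 2, 8, 0, 0, 0]

```text
time: 10.67
tool_pos: [0.6333, 0.0164, 0.2163]
tool_rot: [-3.141, 0.007, 3.07]
contact_force: [1.3, -0.6, -1.7]
opening: 0.0416
grip_force: 30.0
```

step_arm:
  commands:
    - [0.3, 0, 2.5, 0, 0, 0, 0]
    - [0.3, 0, 5, 0, 0, 0, 0]
    - [0.3, 0, 7.5, 0, 0, 0, 0]
    - [0.3, 0, 10, 0, 0, 0, 0]
    - [0.3, 0, 12.5, 0, 0, 0, 0]

```text
time: 11.08
tool_pos: [0.6305, 0.1451, 0.2102]
tool_rot: [3.142, -0.003, 3.073]
contact_force: [0.2, -0.5, -3.1]
opening: 0.0416
grip_force: 30.0
```

step_arm:
  commands:
    - [0.3, -0.3, 2.5, 0, 0, 0, 0]
    - [0.3, -0.6, 5, 0, 0, 0, 0]
    - [0.3, -0.9, 7.5, 0, 0, 0, 0]
    - [0.3, -1.2, 10, 0, 0, 0, 0]
    - [0.3, -1.5, 12.5, 0, 0, 0, 0]

```text
time: 11.5
tool_pos: [0.6152, 0.27, 0.2101]
tool_rot: [-3.141, -0.003, 3.073]
contact_force: [0.0, -0.2, -2.9]
opening: 0.0416
grip_force: 30.0
```

step_arm:
  commands:
    - [0.3, 0, 2, 0, 0, 0, 0]
    - [0.3, 0, 3.4, 0, 0, 0, 0]
    - [0.3, 0, 4.3, 0, 0, 0, 0]
    - [0.3, 0, 4.3, 0, 0, 0, 0]
    - [0.3, 0, 4.3, -2, 0, 0, 0]

```text
time: 11.92
tool_pos: [0.6183, 0.3115, 0.1955]
tool_rot: [3.139, 0.007, 3.073]
contact_force: [1.3, -0.3, -1.7]
opening: 0.0417
grip_force: 30.0
```

step_arm:
  commands:
    - [0.3, 0, 0, -2, 0, 0, 0]
    - [0.3, 0, 0, -4, 0, 0, 0]
    - [0.3, 0, 0, -6, 0, 0, 0]
    - [0.3, 0, 0, -8, 0, 0, 0]
    - [0.3, 0, 0, -9.5, 0, 0, 0]

```text
time: 12.33
tool_pos: [0.6161, 0.3091, 0.0947]
tool_rot: [-3.14, -0.002, 3.071]
contact_force: [0.3, 0.0, -2.3]
opening: 0.0417
grip_force: 30.0
```

step_arm:
  commands:
    - [0.3, 0, 0, -0.8, 0, 0, 0]
    - [0.3, 0, 0, -1.5, 0, 0, 0]
    - [0.3, 0, 0, -2.1, 0, 0, 0]
    - [0.3, 0, 0, -2.3, 0, 0, 0]
    - [0.3, 0, 0, -2.3, 0, 0, 0]

```text
time: 12.75
tool_pos: [0.6167, 0.3107, 0.074]
tool_rot: [3.142, 0.0, 3.073]
contact_force: [0.8, -0.2, -2.9]
opening: 0.0419
grip_force: 30.0
```

step_arm:
  commands:
    - [0.3, 0, 0, -0.15, 0, 0, 0]
    - [0.3, 0, 0, -0.25, 0, 0, 0]
    - [0.3, 0, 0, -0.3, 0, 0, 0]
    - [0.3, 0, 0, -0.3, 0, 0, 0]
    - [0.3, 0, 0, -0.3, 0, 0, 0]

```text
time: 13.17
tool_pos: [0.6166, 0.311, 0.0712]
tool_rot: [3.141, 0.0, 3.073]
contact_force: [-0.4, 0.1, -3.4]
opening: 0.0414
grip_force: 30.0
```

step_arm:
  commands:
    - [0.3, 0, 0, -0.07, 0, 0, 0]
    - [0.3, 0, 0, -0.07, 0, 0, 0]
    - [0.8, 0, 0, -0.07, 0, 0, 0]
    - [0.8, 0, 0, -0.07, 0, 0, 0]
    - [0.8, 0, 0, -0.07, 0, 0, 0]

```text
time: 13.58
tool_pos: [0.6169, 0.311, 0.0708]
tool_rot: [3.141, 0.001, 3.073]
contact_force: [-0.1, 0.3, -0.3]
opening: 0.057
grip_force: 0.0
```

step_arm:
  commands:
    - [0.8, 0, 0, 0, 0, 0, 0]
    - [0.8, 0, 0, 0, 0, 0, 0]
    - [0.8, 0, 0, 1, 0, 0, 0]
    - [0.8, 0, 0, 3, 0, 0, 0]
    - [0.8, 0, 0, 6, 0, 0, 0]

```text
time: 14.0
tool_pos: [0.615, 0.3103, 0.1287]
tool_rot: [-3.139, -0.005, 3.073]
contact_force: [0.8, -0.5, -1.3]
opening: 0.0733
grip_force: 0.0
```

step_arm:
  commands:
    - [0.8, 0, 0, 3, 0, 0, 0]
    - [0.8, 0, 0, 6, 0, 0, 0]
    - [0.8, -0.3, -3, 6, 0, 0, 0]
    - [0.8, -0.6, -6.5, 6, 0, 0, -0.1]
    - [0.8, -0.9, -10, 6, 0, 0, -0.2]

```text
time: 14.42
tool_pos: [0.6074, 0.2105, 0.1918]
tool_rot: [3.14, 0.002, 2.87]
contact_force: [0.6, -0.6, -0.4]
opening: 0.0733
grip_force: 0.0
```

step_arm:
  commands:
    - [0.8, -0.3, -3.5, 0, 0, 0, -0.1]
    - [0.8, -0.6, -7, 0, 0, 0, -0.2]
    - [0.8, -0.9, -10.5, 0, 0, 0, -0.3]
    - [0.8, -1.2, -14, 0, 0, 0, -0.38]
    - [0.8, -1.5, -17.5, 0, 0, 0, -0.38]

```text
time: 14.83
tool_pos: [0.5923, 0.0343, 0.1914]
tool_rot: [3.141, 0.001, 2.489]
contact_force: [-0.0, -0.0, 0.1]
opening: 0.0735
grip_force: 0.0
```

step_arm:
  commands:
    - [0.8, -0.2, -3.5, 0, 0, 0, 0]
    - [0.8, -0.4, -7, 0, 0, 0, 0]
    - [0.8, -0.6, -10.5, 0, 0, 0, 0]
    - [0.8, -0.9, -13.3, 0, 0, 0, 0]
    - [0.8, -0.9, -13.3, 0, 0, 0, 0]

```text
time: 15.25
tool_pos: [0.5832, -0.1024, 0.1912]
tool_rot: [-3.14, 0.002, 2.488]
contact_force: [0.5, 0.7, 0.5]
opening: 0.0736
grip_force: 0.0
```

step_arm:
  commands:
    - [0.8, 0, 0, 0, 0, 0, 0]
    - [0.8, 0, 0, 0, 0, 0, 0]
    - [0.8, 0, 0, -1.5, 0, 0, 0]
    - [0.8, 0, 0, -3, 0, 0, 0]
    - [0.8, 0, 0, -3, 0, 0, 0]

```text
time: 15.67
tool_pos: [0.5822, -0.095, 0.1579]
tool_rot: [-3.14, -0.005, 2.495]
contact_force: [-0.2, -0.2, 0.3]
opening: 0.0735
grip_force: 0.0
```

```bash
python3 - <<'E'
from h import *
s=read_camera("side"); w=read_camera("wrist")
cv2.imwrite("pics/s3.png",np.vstack([cv2.resize(s[100:270,130:400,::-1],(480,302)),cv2.resize(w[120:,:,::-1],(480,257))]))
o=observe(); print(o["tool_pos"],o["tool_rot"])
E
```

```text
[ 0.58352324 -0.09574375  0.16035185] [-3.14152459e+00 -8.46568078e-04  2.49454784e+00]
```

View pics/s3.png

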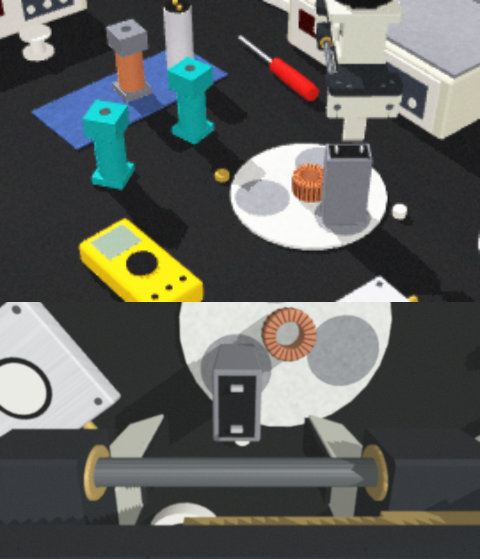

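The can and choke stand on the mat. The block is square to the fingers in the wrist view, its top at about (237,405). I'll go down.

step_arm:
  commands:
    - [0.8, 0, -0.1, -2, 0, 0, 0]
    - [0.8, 0, -0.1, -4, 0, 0, 0]
    - [0.8, 0, -0.1, -6, 0, 0, 0]
    - [0.8, 0, -0.1, -8, 0, 0, 0]
    - [0.8, 0, -0.1, -9.1, 0, 0, 0]

```text
time: 16.18
tool_pos: [0.5834, -0.0973, 0.0683]
tool_rot: [-3.141, -0.001, 2.494]
contact_force: [-0.9, 0.8, 0.2]
opening: 0.0737
grip_force: 0.0
```

step_arm:
  commands:
    - [0.8, 0, 0, 0, 0, 0, 0]
    - [0.2, 0, 0, 0, 0, 0, 0]
    - [0.2, 0, 0, 0, 0, 0, 0]
    - [0.2, 0, 0, 0, 0, 0, 0]
    - [0.2, 0, 0, 0, 0, 0, 0]

```text
time: 16.6
tool_pos: [0.5842, -0.0983, 0.0705]
tool_rot: [3.141, 0.002, 2.493]
contact_force: [0.6, 0.2, 0.1]
opening: 0.0514
grip_force: 0.0
```

step_arm:
  commands:
    - [0.2, 0, 0, 0, 0, 0, 0]
    - [0.2, 0, 0, 0, 0, 0, 0]
    - [0.2, 0, 0, 0, 0, 0, 0]
    - [0.2, 0, 0, 0, 0, 0, 0]
    - [0.2, 0, 0, 0, 0, 0, 0]

```text
time: 17.02
tool_pos: [0.5838, -0.0982, 0.0696]
tool_rot: [3.141, 0.001, 2.493]
contact_force: [-0.1, 1.2, 3.2]
opening: 0.0339
grip_force: 30.0
```

step_arm:
  commands:
    - [0.2, 0, 0, 0, 0, 0, 0]
    - [0.2, 0, 0, 0.5, 0, 0, 0]
    - [0.2, 0, 0, 2, 0, 0, 0]
    - [0.2, 0, 0, 4, 0, 0, 0]
    - [0.2, 0, 0, 6, 0, 0, 0]

```text
time: 17.43
tool_pos: [0.5826, -0.0979, 0.129]
tool_rot: [-3.141, -0.003, 2.493]
contact_force: [0.5, -1.1, -2.2]
opening: 0.034
grip_force: 30.0
```

step_arm:
  commands:
    - [0.2, 0, 0, 2, 0, 0, 0]
    - [0.2, 0, 0, 4, 0, 0, 0]
    - [0.2, 0, 0, 6, 0, 0, 0]
    - [0.2, -0.2, 0.5, 8, 0, 0, 0]
    - [0.2, -0.7, 2, 8, 0, 0, 0]

```text
time: 17.85
tool_pos: [0.5783, -0.0797, 0.2129]
tool_rot: [3.14, 0.007, 2.491]
contact_force: [0.1, -1.1, -1.8]
opening: 0.0341
grip_force: 30.0
```

step_arm:
  commands:
    - [0.2, -0.9, 2.5, 0, 0, 0, 0]
    - [0.2, -1.9, 5, 0, 0, 0, 0]
    - [0.2, -2.9, 7.7, 0, 0, 0, 0]
    - [0.2, -3.9, 10.4, 0, 0, 0, 0]
    - [0.2, -4.9, 13.1, 0, 0, 0, 0]

```text
time: 18.27
tool_pos: [0.5255, 0.0549, 0.2076]
tool_rot: [-3.14, -0.002, 2.493]
contact_force: [1.2, -0.6, -1.9]
opening: 0.0338
grip_force: 30.0
```

step_arm:
  commands:
    - [0.2, -1, 2.7, 0, 0, 0, 0]
    - [0.2, -2, 5.4, 0, 0, 0, 0]
    - [0.2, -3, 8.1, 0, 0, 0, 0]
    - [0.2, -4, 10.8, 0, 0, 0, 0]
    - [0.2, -5, 13.5, 0, 0, 0, 0]

```text
time: 18.68
tool_pos: [0.4752, 0.1896, 0.2077]
tool_rot: [-3.14, -0.002, 2.493]
contact_force: [0.8, 0.3, -1.9]
opening: 0.0338
grip_force: 30.0
```

step_arm:
  commands:
    - [0.2, -1, 2.7, 0, 0, 0, 0]
    - [0.2, -2, 5.4, 0, 0, 0, 0]
    - [0.2, -3, 8.1, 0, 0, 0, 0]
    - [0.2, -4, 10.2, 0, 0, 0, 0]
    - [0.2, -4.4, 11.1, 0, 0, 0, 0]

```text
time: 19.1
tool_pos: [0.4304, 0.3014, 0.2077]
tool_rot: [-3.14, -0.002, 2.496]
contact_force: [-0.3, -0.7, -1.9]
opening: 0.034
grip_force: 30.0
```

step_arm:
  commands:
    - [0.2, 0, 0, 0, 0, 0, 0]
    - [0.2, 0, 0, -2, 0, 0, 0]
    - [0.2, 0, 0, -4.5, 0, 0, 0]
    - [0.2, 0, 0, -7, 0, 0, 0]
    - [0.2, 0, 0, -9.5, 0, 0, 0]

```text
time: 19.52
tool_pos: [0.4334, 0.2976, 0.1128]
tool_rot: [-3.141, 0.0, 2.492]
contact_force: [0.6, -0.2, -2.1]
opening: 0.0338
grip_force: 30.0
```

step_arm:
  commands:
    - [0.2, 0, 0, -1.5, 0, 0, 0]
    - [0.2, 0, 0, -2.8, 0, 0, 0]
    - [0.2, 0, 0, -3.7, 0, 0, 0]
    - [0.2, 0, 0, -4.2, 0, 0, 0]
    - [0.2, 0, 0, -4.2, 0, 0, 0]

```text
time: 19.93
tool_pos: [0.4332, 0.298, 0.0712]
tool_rot: [-3.14, -0.001, 2.492]
contact_force: [-0.5, -0.5, -2.2]
opening: 0.0335
grip_force: 30.0
```

step_arm:
  commands:
    - [0.2, 0, 0, -0.2, 0, 0, 0]
    - [0.2, 0, 0, -0.32, 0, 0, 0]
    - [0.2, 0, 0, -0.32, 0, 0, 0]
    - [0.2, 0, 0, -0.32, 0, 0, 0]
    - [0.7, 0, 0, -0.32, 0, 0, 0]

```text
time: 20.35
tool_pos: [0.4338, 0.2991, 0.0696]
tool_rot: [3.14, 0.001, 2.493]
contact_force: [0.8, -0.2, -1.0]
opening: 0.037
grip_force: 0.0
```

step_arm:
  commands:
    - [0.7, 0, 0, 0, 0, 0, 0]
    - [0.7, 0, 0, 0, 0, 0, 0]
    - [0.7, 0, 0, 0, 0, 0, 0]
    - [0.7, 0, 0, 0, 0, 0, 0]
    - [0.7, 0, 0, 1, 0, 0, 0]

```text
time: 20.77
tool_pos: [0.4325, 0.2984, 0.0779]
tool_rot: [-3.139, -0.001, 2.493]
contact_force: [-0.8, -0.1, -0.3]
opening: 0.0638
grip_force: 0.0
```

step_arm:
  commands:
    - [0.7, 0, 0, 3, 0, 0, 0]
    - [0.7, 0, 0, 6, 0, 0, 0]
    - [0.7, 0, 0, 9, 0, 0, 0]
    - [0.7, 0, 0, 12, 0, 0, 0]
    - [0.7, 1, -2, 13, 0, 0, 0]

```text
time: 21.18
tool_pos: [0.444, 0.2817, 0.2145]
tool_rot: [3.134, 0.003, 2.496]
contact_force: [0.9, 0.3, 0.3]
opening: 0.0642
grip_force: 0.0
```

step_arm:
  commands:
    - [0.7, 1.7, -3, 0, 0, 0, 0.1]
    - [0.7, 3.4, -6, 0, 0, 0, 0.2]
    - [0.7, 5.1, -9, 0, 0, 0, 0.3]
    - [0.7, 6.8, -12, 0, 0, 0, 0.4]
    - [0.7, 8.5, -15, 0, 0, 0, 0.5]

```text
time: 21.6
tool_pos: [0.529, 0.1274, 0.2101]
tool_rot: [3.141, 0.001, 2.998]
contact_force: [0.5, 0.7, 0.5]
opening: 0.0644
grip_force: 0.0
```

step_arm:
  commands:
    - [0.7, 1.9, -3.2, 0, 0, 0, 0.08]
    - [0.7, 3.8, -6.4, 0, 0, 0, 0.08]
    - [0.7, 5.7, -9.6, 0, 0, 0, 0.08]
    - [0.7, 7.6, -12.8, 0, 0, 0, 0.08]
    - [0.7, 9.7, -16.4, 0, 0, 0, 0.08]

```text
time: 22.02
tool_pos: [0.6259, -0.0362, 0.2101]
tool_rot: [3.141, 0.0, 3.073]
contact_force: [1.4, 0.0, -0.1]
opening: 0.0645
grip_force: 0.0
```

step_arm:
  commands:
    - [0.7, 0, 0, 0, 0, 0, 0]
    - [0.7, 0, 0, 0, 0, 0, 0]
    - [0.7, 0, 0, 0, 0, 0, 0]
    - [0.7, 0, 0, 0, 0, 0, 0]
    - [0.7, 0, 0, 0, 0, 0, 0]

```text
time: 22.43
tool_pos: [0.625, -0.0337, 0.2096]
tool_rot: [3.141, 0.0, 3.074]
contact_force: [-0.3, 0.8, -0.0]
opening: 0.0641
grip_force: 0.0
```

```bash
python3 - <<'E'
from h import *
o=observe(); print(o["tool_pos"],o["tool_rot"])
M=camera_model("wrist"); w=read_camera("wrist"); s=read_camera("side")
H,S,V=cv2.split(cv2.cvtColor(w,cv2.COLOR_RGB2HSV))
for b in blobs((H>3)&(H<20)&(S>90)&(V>70),300):
    e=cv2.fitEllipse(cv2.convexHull(b)); print(e,onz("wrist",[e[0]],.022,M))
sp=[[x] for x in ()]
cv2.imwrite("pics/w4.png",np.vstack([w[:,:,::-1],s[100:270,:,::-1]]))
E
```

```text
[ 0.62504257 -0.03368004  0.20956764] [3.14133066e+00 1.44998200e-04 3.07448750e+00]
((269.19097900390625, 142.5493621826172), (51.791046142578125, 52.535423278808594), 169.26670837402344) [[ 0.58413502 -0.03637348]]
```

View pics/w4.png

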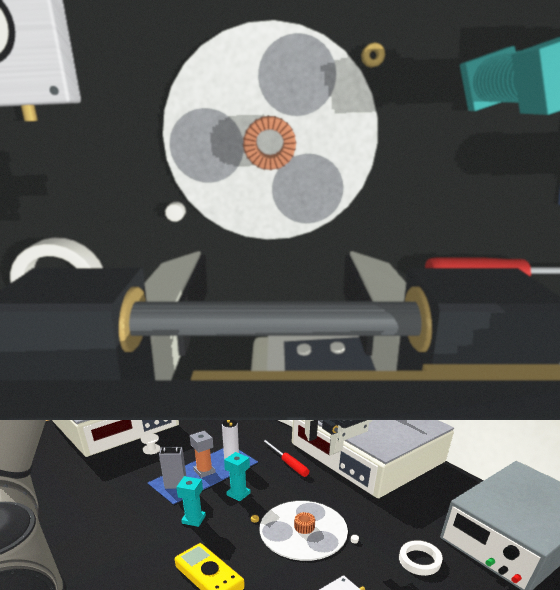

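The tray is clear and all three parts stand on the mat. The ring is at (269,142). The spots are at (297,75) for the choke, (207,145) for the block and (308,188) for the can.

```bash
python3 - <<'E'
from h import *
M=camera_model("wrist"); w=cv2.cvtColor(cv2.imread("pics/w4.png")[:420],cv2.COLOR_BGR2HSV)
print("spots choke block can tray",onz("wrist",[[297.5,75],[207,145],[308,188.5],[270.5,130]],.006,M).round(4).tolist())
im=cv2.imread("pics/top0.png"); V=im.max(2)
best=[b for b in blobs((im.min(2)>150)[222:272,382:430],300)]
roi=(V<120)[222:272,382:430].astype(np.uint8)
c,_=cv2.findContours(roi,cv2.RETR_CCOMP,cv2.CHAIN_APPROX_NONE)
for b in c:
    if cv2.contourArea(b)>150: e=cv2.fitEllipse(b+np.array([382,222])); print(e,onz("top",[e[0]],.024))
E
```

```text
spots choke block can tray [[0.5268, -0.0068], [0.5843, -0.0969], [0.6338, -0.0016], [0.5743, -0.0349]]
((405.80987548828125, 245.7525177001953), (27.476787567138672, 29.232404708862305), 131.77593994140625) [[ 0.46919565 -0.27254952]]
((405.83221435546875, 245.60169982910156), (26.427947998046875, 27.941434860229492), 138.13624572753906) [[ 0.4695108  -0.27261587]]
```

step_arm:
  commands:
    - [0.8, -1.5, -0.1, -3, 0, 0, 0]
    - [0.8, -3, -0.2, -6, 0, 0, 0]
    - [0.8, -4.1, -0.3, -9, 0, 0, 0]
    - [0.8, -4.1, -0.2, -12, 0, 0, 0]
    - [0.8, -4.1, -0.2, -13.5, 0, 0, 0]

```text
time: 22.95
tool_pos: [0.582, -0.0359, 0.0711]
tool_rot: [3.141, -0.005, 3.074]
contact_force: [-0.4, 0.0, 0.2]
opening: 0.0733
grip_force: 0.0
```

step_arm:
  commands:
    - [0.8, 0, 0, -2, 0, 0, 0]
    - [0.8, 0, 0, -4, 0, 0, 0]
    - [0.8, 0, 0, -5.3, 0, 0, 0]
    - [0.8, 0, 0, -5.3, 0, 0, 0]
    - [0.8, 0, 0, -5.3, 0, 0, 0]

```text
time: 23.37
tool_pos: [0.5842, -0.0365, 0.0209]
tool_rot: [3.141, -0.001, 3.074]
contact_force: [0.2, -0.4, 0.2]
opening: 0.0736
grip_force: 0.0
```

step_arm:
  commands:
    - [0.8, 0, 0, -0.3, 0, 0, 0]
    - [0.8, 0, 0, -0.6, 0, 0, 0]
    - [0.8, 0, 0, -0.9, 0, 0, 0]
    - [0.8, 0, 0, -0.9, 0, 0, 0]
    - [0.8, 0, 0, -0.9, 0, 0, 0]

```text
time: 23.78
tool_pos: [0.5846, -0.0371, 0.0122]
tool_rot: [3.142, 0.0, 3.073]
contact_force: [-0.2, -0.3, -0.2]
opening: 0.0736
grip_force: 0.0
```

step_arm:
  commands:
    - [0.8, -0.05, 0, -0.2, 0, 0, 0]
    - [0.8, -0.05, 0, -0.2, 0, 0, 0]
    - [0.3, -0.05, 0, -0.2, 0, 0, 0]
    - [0.3, -0.05, 0, -0.2, 0, 0, 0]
    - [0.3, -0.05, 0, -0.2, 0, 0, 0]
  grip_force: 25

```text
time: 24.2
tool_pos: [0.584, -0.0371, 0.0101]
tool_rot: [3.141, 0.0, 3.073]
contact_force: [0.2, 0.1, 0.1]
opening: 0.0582
grip_force: 0.0
```

step_arm:
  commands:
    - [0.3, 0, 0, 0, 0, 0, 0]
    - [0.3, 0, 0, 0, 0, 0, 0]
    - [0.3, 0, 0, 0, 0, 0, 0]
    - [0.3, 0, 0, 0, 0, 0, 0]
    - [0.3, 0, 0, 0, 0, 0, 0]

```text
time: 24.62
tool_pos: [0.584, -0.037, 0.0101]
tool_rot: [3.141, 0.0, 3.073]
contact_force: [0.0, -0.2, 1.2]
opening: 0.0456
grip_force: 25.0
```

step_arm:
  commands:
    - [0.3, 0, 0, 0.5, 0, 0, 0]
    - [0.3, 0, 0, 1.5, 0, 0, 0]
    - [0.3, 0, 0, 3, 0, 0, 0]
    - [0.3, 0, 0, 5, 0, 0, 0]
    - [0.3, 0, 0, 7, 0, 0, 0]

```text
time: 25.03
tool_pos: [0.5838, -0.0371, 0.0813]
tool_rot: [3.141, -0.0, 3.073]
contact_force: [0.1, -0.2, -0.3]
opening: 0.0459
grip_force: 25.0
```

step_arm:
  commands:
    - [0.3, 0, 0, 2.5, 0, 0, 0]
    - [0.3, -0.7, -2, 5, 0, 0, 0]
    - [0.3, -1.4, -5, 7, 0, 0, 0]
    - [0.3, -2.1, -8, 7, 0, 0, 0]
    - [0.3, -2.8, -11, 7, 0, 0, 0]

```text
time: 25.45
tool_pos: [0.5565, -0.1483, 0.1529]
tool_rot: [-3.14, 0.004, 3.074]
contact_force: [-0.2, -0.2, -1.7]
opening: 0.0458
grip_force: 25.0
```

step_arm:
  commands:
    - [0.3, -1, -2.8, 0, 0, 0, 0]
    - [0.3, -2, -5.6, 0, 0, 0, 0]
    - [0.3, -3, -8.4, 0, 0, 0, 0]
    - [0.3, -4, -11.2, 0, 0, 0, 0]
    - [0.3, -4.6, -12.3, 0, 0, 0, 0]

```text
time: 25.87
tool_pos: [0.5089, -0.2735, 0.151]
tool_rot: [-3.14, 0.001, 3.07]
contact_force: [-0.3, 0.0, -1.5]
opening: 0.0461
grip_force: 25.0
```

step_arm:
  commands:
    - [0.3, 0, 0, 0, 0, 0, 0]
    - [0.3, 0, 0, 0, 0, 0, 0]
    - [0.3, 0, 0, 0, 0, 0, 0]
    - [0.3, 0, 0, 0, 0, 0, 0]
    - [0.3, 0, 0, 0, 0, 0, 0]

```text
time: 26.28
tool_pos: [0.5105, -0.2688, 0.1501]
tool_rot: [3.141, 0.0, 3.075]
contact_force: [-0.0, 0.1, -1.0]
opening: 0.0459
grip_force: 25.0
```

```bash
python3 - <<'E'
from h import *
o=observe(); print(o["tool_pos"],o["tool_rot"])
M=camera_model("wrist"); w=read_camera("wrist"); s=read_camera("side"); t=read_camera("top")
V=w.max(2)
c,_=cv2.findContours((V<90).astype(np.uint8),cv2.RETR_CCOMP,cv2.CHAIN_APPROX_NONE)
for b in c:
    if 500<cv2.contourArea(b)<20000 and len(b)>20:
        e=cv2.fitEllipse(b)
        if min(e[1])/max(e[1])>.8: print(e,onz("wrist",[e[0]],.024,M))
cv2.imwrite("pics/w5.png",np.vstack([w[:,:,::-1],s[180:360,:,::-1]])); cv2.imwrite("pics/t5.png",t[:,:,::-1])
E
```

```text
[ 0.51051381 -0.26884377  0.15014314] [3.14130444e+00 5.73641303e-05 3.07454587e+00]
((264.0199890136719, 151.28732299804688), (80.44828033447266, 81.2703628540039), 149.96434020996094) [[ 0.46932985 -0.27453944]]
((263.968994140625, 151.744873046875), (71.41224670410156, 72.01465606689453), 148.5861358642578) [[ 0.46967292 -0.27460416]]
```

View pics/w5.png

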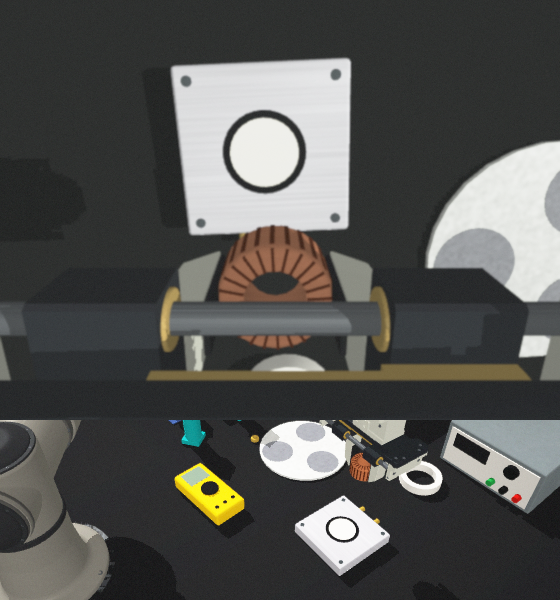

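step_arm:
  commands:
    - [0.3, -1.5, -0.1, 0, 0, 0, 0]
    - [0.3, -3, -0.2, -1, 0, 0, 0]
    - [0.3, -4.05, -0.35, -3, 0, 0, 0]
    - [0.3, -4.05, -0.35, -5, 0, 0, 0]
    - [0.3, -4.05, -0.35, -7, 0, 0, 0]

```text
time: 26.85
tool_pos: [0.4693, -0.2736, 0.0798]
tool_rot: [-3.141, 0.001, 3.073]
contact_force: [0.2, 0.3, -1.5]
opening: 0.0457
grip_force: 25.0
```

step_arm:
  commands:
    - [0.3, 0, 0, -1.5, 0, 0, 0]
    - [0.3, 0, 0, -3, 0, 0, 0]
    - [0.3, 0, 0, -3.8, 0, 0, 0]
    - [0.3, 0, 0, -3.8, 0, 0, 0]
    - [0.3, 0, 0, -3.8, 0, 0, 0]

```text
time: 27.27
tool_pos: [0.4697, -0.2735, 0.0421]
tool_rot: [3.141, -0.0, 3.073]
contact_force: [0.1, -0.6, -0.2]
opening: 0.0459
grip_force: 25.0
```

step_arm:
  commands:
    - [0.3, 0, 0, 0, 0, 0, 0]
    - [0.3, 0, 0, 0, 0, 0, 0]
    - [0.3, 0, 0, 0, 0, 0, 0]
    - [0.3, 0, 0, 0, 0, 0, 0]
    - [0.3, 0, 0, 0, 0, 0, 0]

```text
time: 27.68
tool_pos: [0.4697, -0.2737, 0.0425]
tool_rot: [-3.141, 0.001, 3.073]
contact_force: [-0.1, 0.7, -1.4]
opening: 0.046
grip_force: 25.0
```

```bash
python3 - <<'E'
from h import *
o=observe(); print(o["tool_pos"],o["tool_rot"],o["contact_force"])
E
```

```text
[ 0.46967851 -0.27370635  0.04247379] [-3.14124965e+00  6.52723522e-04  3.07282090e+00] [-0.09781576  0.6780246  -1.37138107]
```

Next I lower 14 mm, release, lift, and back off along +x so the wrist camera can see the ring.

step_arm:
  commands:
    - [0.3, 0, 0, -0.5, 0, 0, 0]
    - [0.3, 0, 0, -1, 0, 0, 0]
    - [0.3, 0, 0, -1.3, 0, 0, 0]
    - [0.3, 0, 0, -1.4, 0, 0, 0]
    - [0.3, 0, 0, -1.4, 0, 0, 0]

```text
time: 28.1
tool_pos: [0.4692, -0.2734, 0.028]
tool_rot: [3.141, -0.001, 3.073]
contact_force: [-1.4, 1.1, 4.4]
opening: 0.0461
grip_force: 25.0
```

step_arm:
  commands:
    - [0.3, 0, 0, 0, 0, 0, 0]
    - [0.3, 0, 0, 0, 0, 0, 0]
    - [0.7, 0, 0, 0, 0, 0, 0]
    - [0.7, 0, 0, 0, 0, 0, 0]
    - [0.7, 0, 0, 0, 0, 0, 0]

```text
time: 28.52
tool_pos: [0.4697, -0.2737, 0.0278]
tool_rot: [-3.142, 0.0, 3.073]
contact_force: [0.6, 0.8, -0.5]
opening: 0.0611
grip_force: 0.0
```

step_arm:
  commands:
    - [0.7, 0, 0, 0, 0, 0, 0]
    - [0.7, 0, 0, 0.5, 0, 0, 0]
    - [0.7, 0, 0, 2, 0, 0, 0]
    - [0.7, 0, 0, 5, 0, 0, 0]
    - [0.7, 0, 0, 8, 0, 0, 0]

```text
time: 28.93
tool_pos: [0.4689, -0.2731, 0.1083]
tool_rot: [3.14, -0.002, 3.073]
contact_force: [0.9, -1.1, 0.5]
opening: 0.0644
grip_force: 0.0
```

step_arm:
  commands:
    - [0.7, 1, 0, 3, 0, 0, 0]
    - [0.7, 2.5, 0, 6, 0, 0, 0]
    - [0.7, 4, 0, 6.2, 0, 0, 0]
    - [0.7, 4, 0, 6.2, 0, 0, 0]
    - [0.7, 4, 0, 6.2, 0, 0, 0]

```text
time: 29.35
tool_pos: [0.5095, -0.2733, 0.17]
tool_rot: [3.142, -0.0, 3.074]
contact_force: [-1.4, 0.0, -0.8]
opening: 0.0642
grip_force: 0.0
```

step_arm:
  commands:
    - [0.7, 0, 0, 0, 0, 0, 0]
    - [0.7, 0, 0, 0, 0, 0, 0]
    - [0.7, 0, 0, 0, 0, 0, 0]
    - [0.7, 0, 0, 0, 0, 0, 0]
    - [0.7, 0, 0, 0, 0, 0, 0]

```text
time: 29.77
tool_pos: [0.5091, -0.2736, 0.1697]
tool_rot: [3.141, -0.001, 3.073]
contact_force: [0.7, -0.3, -0.2]
opening: 0.0643
grip_force: 0.0
```

```bash
python3 - <<'E'
from h import *
o=observe(); print(o["tool_pos"],o["tool_rot"])
M=camera_model("wrist"); w=read_camera("wrist"); s=read_camera("side"); t=read_camera("top")
H,S,V=cv2.split(cv2.cvtColor(w,cv2.COLOR_RGB2HSV))
for b in blobs((H>3)&(H<20)&(S>90)&(V>60),300):
    e=cv2.fitEllipse(cv2.convexHull(b)); print("ring",e,onz("wrist",[e[0]],.04,M))
c,_=cv2.findContours((V<80).astype(np.uint8),cv2.RETR_CCOMP,cv2.CHAIN_APPROX_NONE)
for b in c:
    if 500<cv2.contourArea(b)<20000 and len(b)>20:
        e=cv2.fitEllipse(b)
        if min(e[1])/max(e[1])>.8: print(e,onz("wrist",[e[0]],.024,M))
cv2.imwrite("pics/w6.png",np.vstack([cv2.resize(w[20:260,120:420,::-1],(560,448)),t[200:290,280:560,::-1].repeat(1,0).copy() if 0 else cv2.resize(t[205:290,355:455,::-1],(560,150))]))
E
```

```text
[ 0.50913006 -0.27361469  0.16971514] [ 3.14113598e+00 -6.40347918e-04  3.07250619e+00]
ring ((272.0166320800781, 152.85391235351562), (64.01874542236328, 65.1986312866211), 32.42176818847656) [[ 0.46990787 -0.27325676]]
((270.3380126953125, 149.57644653320312), (75.20325469970703, 75.6908950805664), 122.92290496826172) [[ 0.46929842 -0.27469702]]
((271.0750732421875, 151.009765625), (66.97118377685547, 69.7579116821289), 153.97201538085938) [[ 0.47049502 -0.274183  ]]
```

View pics/w6.png

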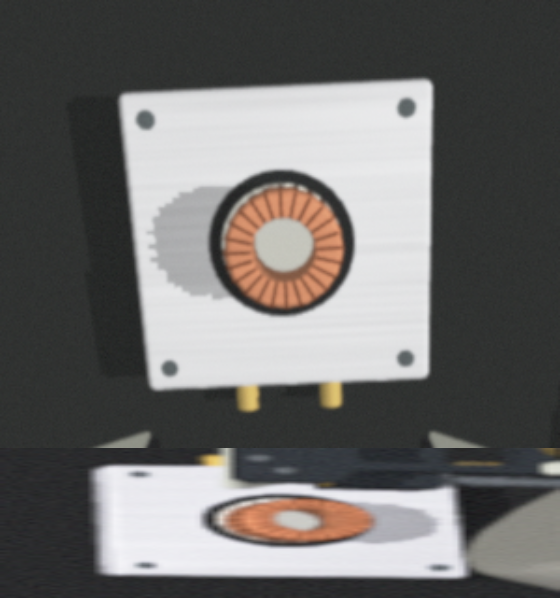

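The ring lies flat on the plate, about 1.5 mm from the middle of the spot (ring at (283,245) in the crop, border circle at (282,242)). Now the parts go back, block first.

step_arm:
  commands:
    - [0.7, -0.4, 3, 1, 0, 0, 0]
    - [0.7, -0.8, 6.5, 2, 0, 0, 0]
    - [0.7, -1.2, 10, 3, 0, 0, 0]
    - [0.7, -1.6, 13.5, 3, 0, 0, 0]
    - [0.7, -2, 17, 3, 0, 0, 0]

```text
time: 30.33
tool_pos: [0.4894, -0.1023, 0.2008]
tool_rot: [-3.141, 0.002, 3.072]
contact_force: [0.9, -0.2, -0.5]
opening: 0.0643
grip_force: 0.0
```

step_arm:
  commands:
    - [0.7, -0.5, 3.5, 0, 0, 0, -0.06]
    - [0.7, -1, 7, 0, 0, 0, -0.12]
    - [0.7, -1.5, 10.5, 0, 0, 0, -0.18]
    - [0.7, -2, 14, 0, 0, 0, -0.24]
    - [0.7, -2.5, 17.5, 0, 0, 0, -0.3]

```text
time: 30.75
tool_pos: [0.464, 0.073, 0.2003]
tool_rot: [3.141, 0.001, 2.77]
contact_force: [1.1, -0.2, -0.1]
opening: 0.0648
grip_force: 0.0
```

step_arm:
  commands:
    - [0.7, -0.5, 3.5, 0, 0, 0, -0.06]
    - [0.7, -1, 7, 0, 0, 0, -0.12]
    - [0.7, -1.5, 10.5, 0, 0, 0, -0.18]
    - [0.7, -2, 14, 0, 0, 0, -0.24]
    - [0.7, -2.5, 17.5, 0, 0, 0, -0.28]

```text
time: 31.17
tool_pos: [0.439, 0.2481, 0.2003]
tool_rot: [3.141, 0.0, 2.49]
contact_force: [1.6, -1.1, 0.3]
opening: 0.0643
grip_force: 0.0
```

step_arm:
  commands:
    - [0.7, -0.3, 3, 0, 0, 0, 0]
    - [0.7, -0.56, 5.2, 0, 0, 0, 0]
    - [0.7, -0.56, 5.2, 0, 0, 0, 0]
    - [0.7, -0.56, 5.2, 0, 0, 0, 0]
    - [0.7, -0.56, 5.2, 0, 0, 0, 0]

```text
time: 31.58
tool_pos: [0.4339, 0.2978, 0.1999]
tool_rot: [-3.141, 0.0, 2.493]
contact_force: [-0.1, -0.4, 0.8]
opening: 0.0644
grip_force: 0.0
```

step_arm:
  commands:
    - [0.7, 0, 0, -1, 0, 0, 0]
    - [0.7, 0, 0, -3, 0, 0, 0]
    - [0.7, 0, 0, -5, 0, 0, 0]
    - [0.7, 0, 0, -6, 0, 0, 0]
    - [0.7, 0, 0, -6, 0, 0, 0]

```text
time: 32.0
tool_pos: [0.4327, 0.2967, 0.1375]
tool_rot: [-3.137, -0.002, 2.491]
contact_force: [0.1, -0.6, 1.0]
opening: 0.0644
grip_force: 0.0
```

```bash
python3 - <<'E'
from h import *
s=read_camera("side"); w=read_camera("wrist")
cv2.imwrite("pics/s7.png",np.vstack([cv2.resize(s[90:260,100:370,::-1],(480,302)),cv2.resize(w[120:,:,::-1],(480,257))]))
o=observe(); print(o["tool_pos"],o["tool_rot"])
E
```

```text
[0.43422638 0.29786593 0.14012434] [-3.14136361e+00 -1.17917210e-04  2.49177624e+00]
```

View pics/s7.png

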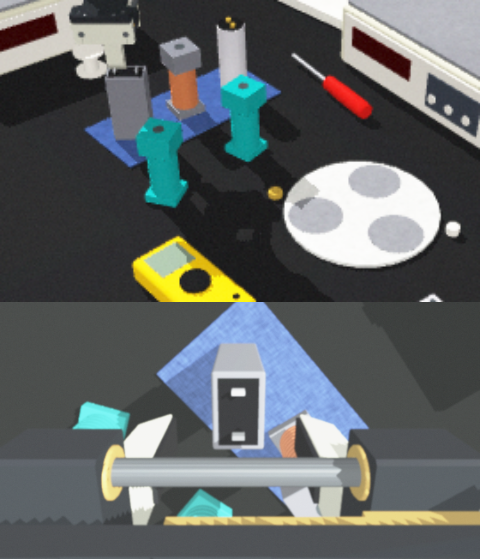

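The block stands on the mat between the open fingers, all parts upright. I'll grip it and carry it back.

step_arm:
  commands:
    - [0.7, -0.05, 0.07, -2, 0, 0, 0]
    - [0.7, -0.05, 0.07, -4, 0, 0, 0]
    - [0.7, -0.05, 0.07, -6, 0, 0, 0]
    - [0.7, -0.05, 0.07, -7.1, 0, 0, 0]
    - [0.7, -0.05, 0.07, -7.1, 0, 0, 0]
  grip_force: 30

```text
time: 32.52
tool_pos: [0.4329, 0.2986, 0.0679]
tool_rot: [-3.14, -0.001, 2.493]
contact_force: [-0.1, -0.6, 0.2]
opening: 0.0641
grip_force: 0.0
```

step_arm:
  commands:
    - [0.7, 0, 0, 0, 0, 0, 0]
    - [0.2, 0, 0, 0, 0, 0, 0]
    - [0.2, 0, 0, 0, 0, 0, 0]
    - [0.2, 0, 0, 0, 0, 0, 0]
    - [0.2, 0, 0, 0, 0, 0, 0]

```text
time: 32.93
tool_pos: [0.4338, 0.2993, 0.0698]
tool_rot: [3.14, 0.001, 2.493]
contact_force: [-0.8, -0.4, 0.5]
opening: 0.0421
grip_force: 0.0
```

step_arm:
  commands:
    - [0.2, 0, 0, 0, 0, 0, 0]
    - [0.2, 0, 0, 0, 0, 0, 0]
    - [0.2, 0, 0, 0, 0, 0, 0]
    - [0.2, 0, 0, 0, 0, 0, 0]
    - [0.2, 0, 0, 0, 0, 0, 0]

```text
time: 33.35
tool_pos: [0.4336, 0.2992, 0.0695]
tool_rot: [3.141, 0.0, 2.493]
contact_force: [-0.2, -0.4, 5.8]
opening: 0.0341
grip_force: 30.0
```

step_arm:
  commands:
    - [0.2, 0, 0, 0.5, 0, 0, 0]
    - [0.2, 0, 0, 2, 0, 0, 0]
    - [0.2, 0, 0, 4.5, 0, 0, 0]
    - [0.2, 0, 0, 7, 0, 0, 0]
    - [0.2, 0, 0, 9.5, 0, 0, 0]

```text
time: 33.77
tool_pos: [0.4328, 0.2988, 0.1646]
tool_rot: [-3.14, -0.001, 2.493]
contact_force: [-0.3, -0.4, -2.6]
opening: 0.034
grip_force: 30.0
```

step_arm:
  commands:
    - [0.2, 0, 0, 2, 0, 0, 0]
    - [0.2, 0, 0, 3.5, 0, 0, 0]
    - [0.2, 0, 0, 4.5, 0, 0, 0]
    - [0.2, 0.2, -0.6, 4.5, 0, 0, 0]
    - [0.2, 0.8, -2, 4.5, 0, 0, 0]

```text
time: 34.18
tool_pos: [0.4408, 0.2796, 0.2087]
tool_rot: [3.142, -0.001, 2.495]
contact_force: [0.2, -0.4, -3.0]
opening: 0.0342
grip_force: 30.0
```

step_arm:
  commands:
    - [0.2, 1, -2.7, 0, 0, 0, 0]
    - [0.2, 2, -5.4, 0, 0, 0, 0]
    - [0.2, 3, -8.1, 0, 0, 0, 0]
    - [0.2, 4, -10.8, 0, 0, 0, 0]
    - [0.2, 5, -13.5, 0, 0, 0, 0]

```text
time: 34.6
tool_pos: [0.4909, 0.1423, 0.2075]
tool_rot: [-3.14, -0.002, 2.493]
contact_force: [0.7, 0.2, -2.1]
opening: 0.0335
grip_force: 30.0
```

step_arm:
  commands:
    - [0.2, 1, -2.7, 0, 0, 0, 0]
    - [0.2, 2, -5.4, 0, 0, 0, 0]
    - [0.2, 3, -8.1, 0, 0, 0, 0]
    - [0.2, 4, -10.8, 0, 0, 0, 0]
    - [0.2, 5, -13.5, 0, 0, 0, 0]

```text
time: 35.02
tool_pos: [0.5409, 0.0073, 0.2074]
tool_rot: [-3.14, -0.002, 2.493]
contact_force: [0.7, 0.8, -2.6]
opening: 0.0339
grip_force: 30.0
```

step_arm:
  commands:
    - [0.2, 1, -2.7, 0, 0, 0, 0]
    - [0.2, 2, -5.4, 0, 0, 0, 0]
    - [0.2, 3, -8, 0, 0, 0, 0]
    - [0.2, 4, -10, 0, 0, 0, 0]
    - [0.2, 4.2, -10.7, 0, 0, 0, 0]

```text
time: 35.43
tool_pos: [0.5836, -0.1014, 0.207]
tool_rot: [-3.14, -0.001, 2.49]
contact_force: [0.4, 0.4, -2.1]
opening: 0.0339
grip_force: 30.0
```

step_arm:
  commands:
    - [0.2, 0, 0, 0, 0, 0, 0]
    - [0.2, 0, 0, -2, 0, 0, 0]
    - [0.2, 0, 0, -4.5, 0, 0, 0]
    - [0.2, 0, 0, -7, 0, 0, 0]
    - [0.2, 0, 0, -9, 0, 0, 0]

```text
time: 35.85
tool_pos: [0.5817, -0.0962, 0.1167]
tool_rot: [-3.141, -0.003, 2.494]
contact_force: [-0.1, -0.4, -1.9]
opening: 0.0343
grip_force: 30.0
```

step_arm:
  commands:
    - [0.2, 0, 0, -1.5, 0, 0, 0]
    - [0.2, 0, 0, -2.8, 0, 0, 0]
    - [0.2, 0, 0, -3.7, 0, 0, 0]
    - [0.2, 0, 0, -4, 0, 0, 0]
    - [0.2, 0, 0, -4, 0, 0, 0]

```text
time: 36.27
tool_pos: [0.5827, -0.0971, 0.0783]
tool_rot: [-3.141, -0.002, 2.493]
contact_force: [-0.7, -0.4, -1.4]
opening: 0.0342
grip_force: 30.0
```

step_arm:
  commands:
    - [0.2, 0, 0, -0.3, 0, 0, 0]
    - [0.2, 0, 0, -0.5, 0, 0, 0]
    - [0.2, 0, 0, -0.65, 0, 0, 0]
    - [0.2, 0, 0, -0.75, 0, 0, 0]
    - [0.2, 0, 0, -0.75, 0, 0, 0]

```text
time: 36.68
tool_pos: [0.5834, -0.0979, 0.0716]
tool_rot: [3.141, 0.0, 2.493]
contact_force: [-0.1, -0.5, -1.6]
opening: 0.0339
grip_force: 30.0
```

step_arm:
  commands:
    - [0.2, 0, 0, 0, 0, 0, 0]
    - [0.2, 0, 0, 0, 0, 0, 0]
    - [0.2, 0, 0, 0, 0, 0, 0]
    - [0.2, 0, 0, 0, 0, 0, 0]
    - [0.2, 0, 0, 0, 0, 0, 0]

```text
time: 37.1
tool_pos: [0.5834, -0.0979, 0.0716]
tool_rot: [3.141, 0.0, 2.493]
contact_force: [0.1, 0.0, -2.7]
opening: 0.0341
grip_force: 30.0
```

step_arm:
  commands:
    - [0.2, 0, 0, -0.05, 0, 0, 0]
    - [0.2, 0, 0, -0.08, 0, 0, 0]
    - [0.2, 0, 0, -0.1, 0, 0, 0]
    - [0.2, 0, 0, -0.1, 0, 0, 0]
    - [0.2, 0, 0, -0.1, 0, 0, 0]

```text
time: 37.52
tool_pos: [0.5835, -0.0979, 0.0715]
tool_rot: [3.141, 0.001, 2.493]
contact_force: [-2.5, 0.5, 5.5]
opening: 0.0338
grip_force: 30.0
```

step_arm:
  commands:
    - [0.2, 0, 0, -0.03, 0, 0, 0]
    - [0.2, 0, 0, -0.06, 0, 0, 0]
    - [0.2, 0, 0, -0.08, 0, 0, 0]
    - [0.2, 0, 0, -0.08, 0, 0, 0]
    - [0.2, 0, 0, -0.08, 0, 0, 0]

```text
time: 37.93
tool_pos: [0.5835, -0.0979, 0.0715]
tool_rot: [3.141, 0.001, 2.493]
contact_force: [-4.0, 1.0, 10.8]
opening: 0.0343
grip_force: 30.0
```

step_arm:
  commands:
    - [0.2, 0, 0, 0.1, 0, 0, 0]
    - [0.2, 0, 0, 0.1, 0, 0, 0]
    - [0.2, 0, 0, 0.1, 0, 0, 0]
    - [0.7, 0, 0, 0.1, 0, 0, 0]
    - [0.7, 0, 0, 0.1, 0, 0, 0]

```text
time: 38.35
tool_pos: [0.5836, -0.0979, 0.0707]
tool_rot: [3.141, 0.0, 2.493]
contact_force: [0.2, -0.2, 0.2]
opening: 0.0429
grip_force: 0.0
```

step_arm:
  commands:
    - [0.7, 0, 0, 0, 0, 0, 0]
    - [0.7, 0, 0, 0, 0, 0, 0]
    - [0.7, 0, 0, 0, 0, 0, 0]
    - [0.7, 0, 0, 1, 0, 0, 0]
    - [0.7, 0, 0, 3, 0, 0, 0]

```text
time: 38.77
tool_pos: [0.5819, -0.0975, 0.0992]
tool_rot: [-3.14, -0.005, 2.493]
contact_force: [-0.1, 0.2, 0.2]
opening: 0.0639
grip_force: 0.0
```

step_arm:
  commands:
    - [0.7, 0, 0, 3, 0, 0, 0]
    - [0.7, 0, 0, 6, 0, 0, 0]
    - [0.7, 0, 0, 9, 0, 0, 0]
    - [0.7, 0.2, 2, 9.3, 0, 0, 0]
    - [0.7, 0.4, 5, 9.3, 0, 0, 0]

```text
time: 39.18
tool_pos: [0.5889, -0.0498, 0.1975]
tool_rot: [3.139, 0.006, 2.489]
contact_force: [0.9, 0.6, -0.5]
opening: 0.0641
grip_force: 0.0
```

step_arm:
  commands:
    - [0.8, 0.3, 3.5, 0, 0, 0, 0.08]
    - [0.8, 0.6, 7, 0, 0, 0, 0.16]
    - [0.8, 0.9, 10.5, 0, 0, 0, 0.24]
    - [0.8, 1.2, 14, 0, 0, 0, 0.32]
    - [0.8, 1.5, 17.5, 0, 0, 0, 0.4]

```text
time: 39.6
tool_pos: [0.6024, 0.1288, 0.1947]
tool_rot: [3.141, 0.001, 2.897]
contact_force: [1.3, -0.8, 0.8]
opening: 0.0732
grip_force: 0.0
```

step_arm:
  commands:
    - [0.8, 0.3, 3.5, 0, 0, 0, 0.1]
    - [0.8, 0.6, 7, 0, 0, 0, 0.18]
    - [0.8, 0.9, 10.5, 0, 0, 0, 0.18]
    - [0.8, 1.2, 14, 0, 0, 0, 0.18]
    - [0.8, 1.4, 18.4, 0, 0, 0, 0.18]

```text
time: 40.02
tool_pos: [0.6165, 0.3096, 0.1947]
tool_rot: [-3.141, 0.001, 3.072]
contact_force: [1.3, 0.6, -0.1]
opening: 0.0734
grip_force: 0.0
```

step_arm:
  commands:
    - [0.8, 0, 0, 0, 0, 0, 0]
    - [0.8, 0, 0, 0, 0, 0, 0]
    - [0.8, 0, 0, 0, 0, 0, 0]
    - [0.8, 0, 0, -2, 0, 0, 0]
    - [0.8, 0, 0, -4, 0, 0, 0]

```text
time: 40.43
tool_pos: [0.6175, 0.3073, 0.1554]
tool_rot: [3.14, 0.004, 3.071]
contact_force: [-0.2, 0.7, -1.0]
opening: 0.0733
grip_force: 0.0
```

```bash
python3 - <<'E'
from h import *
w=read_camera("wrist"); s=read_camera("side")
cv2.imwrite("pics/s8.png",np.vstack([cv2.resize(s[90:260,100:370,::-1],(480,302)),cv2.resize(w[120:,:,::-1],(480,257))]))
o=observe(); print(o["tool_pos"],o["tool_rot"])
E
```

```text
[0.61489164 0.30618959 0.15072403] [-3.13865339 -0.00592213  3.07063685]
```

View pics/s8.png

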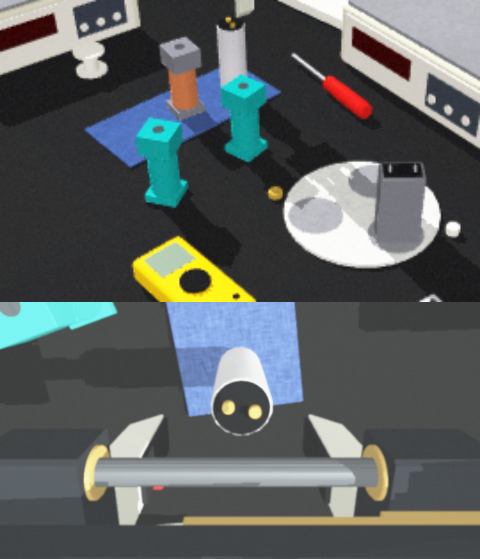

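The block is upright on its spot, and the can is between the fingers at (242,395). I'll pick up the can.

step_arm:
  commands:
    - [0.8, 0, 0, -1.5, 0, 0, 0]
    - [0.8, 0, 0, -3.5, 0, 0, 0]
    - [0.8, 0, 0, -5.5, 0, 0, 0]
    - [0.8, 0, 0, -7.4, 0, 0, 0]
    - [0.8, 0, 0, -8.3, 0, 0, 0]

```text
time: 40.95
tool_pos: [0.616, 0.3072, 0.0697]
tool_rot: [-3.141, -0.002, 3.071]
contact_force: [0.2, -0.9, -0.4]
opening: 0.0732
grip_force: 0.0
```

step_arm:
  commands:
    - [0.8, 0, 0, 0, 0, 0, 0]
    - [0.8, 0, 0, 0, 0, 0, 0]
    - [0.3, 0, 0, 0, 0, 0, 0]
    - [0.3, 0, 0, 0, 0, 0, 0]
    - [0.3, 0, 0, 0, 0, 0, 0]

```text
time: 41.37
tool_pos: [0.617, 0.309, 0.0722]
tool_rot: [3.141, 0.002, 3.073]
contact_force: [-0.1, -0.1, -0.2]
opening: 0.0583
grip_force: 0.0
```

step_arm:
  commands:
    - [0.3, 0, 0, 0, 0, 0, 0]
    - [0.3, 0, 0, 0, 0, 0, 0]
    - [0.3, 0, 0, 0, 0, 0, 0]
    - [0.3, 0, 0, 0, 0, 0, 0]
    - [0.3, 0, 0, 0, 0, 0, 0]

```text
time: 41.78
tool_pos: [0.6165, 0.309, 0.0712]
tool_rot: [3.141, 0.001, 3.073]
contact_force: [-0.6, 0.7, 2.0]
opening: 0.0416
grip_force: 29.9
```

step_arm:
  commands:
    - [0.3, 0, 0, 0.5, 0, 0, 0]
    - [0.3, 0, 0, 2, 0, 0, 0]
    - [0.3, 0, 0, 4.5, 0, 0, 0]
    - [0.3, 0, 0, 7, 0, 0, 0]
    - [0.3, 0, 0, 9.5, 0, 0, 0]

```text
time: 42.2
tool_pos: [0.6156, 0.3084, 0.1659]
tool_rot: [-3.14, -0.002, 3.073]
contact_force: [-0.2, 0.1, -2.2]
opening: 0.0414
grip_force: 29.9
```

step_arm:
  commands:
    - [0.3, 0, 0, 2, 0, 0, 0]
    - [0.3, 0, 0, 3.5, 0, 0, 0]
    - [0.3, 0, 0, 4.5, 0, 0, 0]
    - [0.3, 0, -0.6, 4.5, 0, 0, 0]
    - [0.3, 0.1, -2, 4.5, 0, 0, 0]

```text
time: 42.62
tool_pos: [0.6166, 0.2894, 0.21]
tool_rot: [3.141, -0.001, 3.075]
contact_force: [-0.6, 0.3, -3.5]
opening: 0.0416
grip_force: 29.9
```

step_arm:
  commands:
    - [0.3, 0.1, -2.7, 0, 0, 0, 0]
    - [0.3, 0.2, -5.4, 0, 0, 0, 0]
    - [0.3, 0.3, -8.1, 0, 0, 0, 0]
    - [0.3, 0.5, -10.8, 0, 0, 0, 0]
    - [0.3, 0.7, -13.5, 0, 0, 0, 0]

```text
time: 43.03
tool_pos: [0.6231, 0.151, 0.2086]
tool_rot: [-3.14, -0.004, 3.072]
contact_force: [1.2, 1.0, -2.9]
opening: 0.0416
grip_force: 29.9
```

step_arm:
  commands:
    - [0.3, 0.1, -2.7, 0, 0, 0, 0]
    - [0.3, 0.3, -5.4, 0, 0, 0, 0]
    - [0.3, 0.5, -8.1, 0, 0, 0, 0]
    - [0.3, 0.7, -10.8, 0, 0, 0, 0]
    - [0.3, 0.7, -13.5, 0, 0, 0, 0]

```text
time: 43.45
tool_pos: [0.6301, 0.0161, 0.2086]
tool_rot: [-3.141, -0.004, 3.072]
contact_force: [-0.1, -0.2, -2.9]
opening: 0.0419
grip_force: 29.9
```

step_arm:
  commands:
    - [0.3, 0, -1.5, 0, 0, 0, 0]
    - [0.3, 0, -2.3, 0, 0, 0, 0]
    - [0.3, 0, -2.3, 0, 0, 0, 0]
    - [0.3, 0, -2.3, -1, 0, 0, 0]
    - [0.3, 0, -2.3, -3, 0, 0, 0]

```text
time: 43.87
tool_pos: [0.6326, -0.003, 0.1823]
tool_rot: [3.141, 0.005, 3.074]
contact_force: [1.1, 0.3, -2.4]
opening: 0.0419
grip_force: 29.9
```

step_arm:
  commands:
    - [0.3, 0, 0, -2, 0, 0, 0]
    - [0.3, 0, 0, -4.5, 0, 0, 0]
    - [0.3, 0, 0, -7, 0, 0, 0]
    - [0.3, 0, 0, -9, 0, 0, 0]
    - [0.3, 0, 0, -9.5, 0, 0, 0]

```text
time: 44.28
tool_pos: [0.6285, -0.002, 0.081]
tool_rot: [3.141, -0.008, 3.075]
contact_force: [-0.9, 0.1, -2.9]
opening: 0.0419
grip_force: 29.9
```

step_arm:
  commands:
    - [0.3, 0, 0, 0, 0, 0, 0]
    - [0.3, 0, 0, 0, 0, 0, 0]
    - [0.3, 0, 0, 0, 0, 0, 0]
    - [0.3, 0, 0, 0, 0, 0, 0]
    - [0.3, 0, 0, 0, 0, 0, 0]

```text
time: 44.7
tool_pos: [0.632, -0.0042, 0.0871]
tool_rot: [-3.142, 0.002, 3.073]
contact_force: [-0.4, 0.5, -1.9]
opening: 0.0416
grip_force: 29.9
```

step_arm:
  commands:
    - [0.3, 0, 0.1, -0.3, 0, 0, 0]
    - [0.3, 0, 0.2, -0.6, 0, 0, 0]
    - [0.3, 0, 0.2, -0.9, 0, 0, 0]
    - [0.3, 0, 0.2, -1.15, 0, 0, 0]
    - [0.3, 0, 0.2, -1.25, 0, 0, 0]

```text
time: 45.12
tool_pos: [0.6313, -0.0022, 0.0731]
tool_rot: [3.141, 0.0, 3.073]
contact_force: [-1.8, 0.7, 4.1]
opening: 0.0416
grip_force: 29.9
```

step_arm:
  commands:
    - [0.3, 0, 0, 0, 0, 0, 0]
    - [0.3, 0, 0, 0, 0, 0, 0]
    - [0.3, 0, 0, -0.03, 0, 0, 0]
    - [0.3, 0, 0, -0.05, 0, 0, 0]
    - [0.3, 0, 0, -0.05, 0, 0, 0]

```text
time: 45.53
tool_pos: [0.6315, -0.0022, 0.0731]
tool_rot: [3.141, 0.001, 3.073]
contact_force: [-0.8, 0.5, 2.6]
opening: 0.0412
grip_force: 29.9
```

step_arm:
  commands:
    - [0.3, 0, 0, 0.03, 0, 0, 0]
    - [0.3, 0, 0, 0.03, 0, 0, 0]
    - [0.7, 0, 0, 0.03, 0, 0, 0]
    - [0.7, 0, 0, 0.03, 0, 0, 0]
    - [0.7, 0, 0, 0.03, 0, 0, 0]

```text
time: 45.95
tool_pos: [0.6314, -0.0024, 0.073]
tool_rot: [-3.142, 0.0, 3.073]
contact_force: [-0.3, 0.1, 0.8]
opening: 0.057
grip_force: 0.0
```

step_arm:
  commands:
    - [0.7, 0, 0, 0, 0, 0, 0]
    - [0.7, 0, 0, 0, 0, 0, 0]
    - [0.7, 0, 0, 1, 0, 0, 0]
    - [0.7, 0, 0, 3, 0, 0, 0]
    - [0.7, 0, 0, 6, 0, 0, 0]

```text
time: 46.37
tool_pos: [0.6297, -0.0021, 0.1317]
tool_rot: [3.141, -0.005, 3.073]
contact_force: [-0.9, 0.2, 0.1]
opening: 0.064
grip_force: 0.0
```

step_arm:
  commands:
    - [0.7, 0, 0, 3, 0, 0, 0]
    - [0.7, 0, 0, 6, 0, 0, 0]
    - [0.7, -0.8, 2, 6.7, 0, 0, 0]
    - [0.7, -1.9, 5, 6.7, 0, 0, 0]
    - [0.7, -3, 8, 6.7, 0, 0, 0]

```text
time: 46.78
tool_pos: [0.6015, 0.0778, 0.202]
tool_rot: [3.141, 0.003, 3.071]
contact_force: [0.8, 0.5, -0.2]
opening: 0.0645
grip_force: 0.0
```

step_arm:
  commands:
    - [0.8, -1.2, 3.4, 0, 0, 0, 0]
    - [0.8, -2.4, 6.8, 0, 0, 0, 0]
    - [0.8, -3.6, 10.2, 0, 0, 0, 0]
    - [0.8, -4.8, 13.6, 0, 0, 0, 0]
    - [0.8, -6, 17, 0, 0, 0, 0]

```text
time: 47.2
tool_pos: [0.5406, 0.2493, 0.2011]
tool_rot: [3.141, 0.001, 3.073]
contact_force: [1.2, 0.1, 0.4]
opening: 0.0735
grip_force: 0.0
```

step_arm:
  commands:
    - [0.8, -1, 3, 0, 0, 0, 0]
    - [0.8, -1.8, 5.7, 0, 0, 0, 0]
    - [0.8, -1.8, 5.7, 0, 0, 0, 0]
    - [0.8, -1.8, 5.7, 0, 0, 0, 0]
    - [0.8, -1.8, 5.7, -2, 0, 0, 0]

```text
time: 47.62
tool_pos: [0.5255, 0.3053, 0.1842]
tool_rot: [3.138, 0.008, 3.073]
contact_force: [0.9, -0.1, 0.9]
opening: 0.0734
grip_force: 0.0
```

step_arm:
  commands:
    - [0.8, 0, 0, -2, 0, 0, 0]
    - [0.8, 0, 0, -4, 0, 0, 0]
    - [0.8, 0, 0, -4, 0, 0, 0]
    - [0.8, 0, 0, -4, 0, 0, 0]
    - [0.8, 0, 0, -4, 0, 0, 0]

```text
time: 48.03
tool_pos: [0.5244, 0.3042, 0.1415]
tool_rot: [3.141, 0.002, 3.072]
contact_force: [0.8, 0.8, -0.4]
opening: 0.0737
grip_force: 0.0
```

```bash
python3 - <<'E'
from h import *
w=read_camera("wrist"); s=read_camera("side")
cv2.imwrite("pics/s9.png",np.vstack([cv2.resize(s[90:260,100:370,::-1],(480,302)),cv2.resize(w[120:,:,::-1],(480,257))]))
o=observe(); print(o["tool_pos"],o["tool_rot"])
E
```

```text
[0.52435882 0.3046644  0.14178062] [3.14025330e+00 2.61318569e-03 3.07223094e+00]
```

View pics/s9.png

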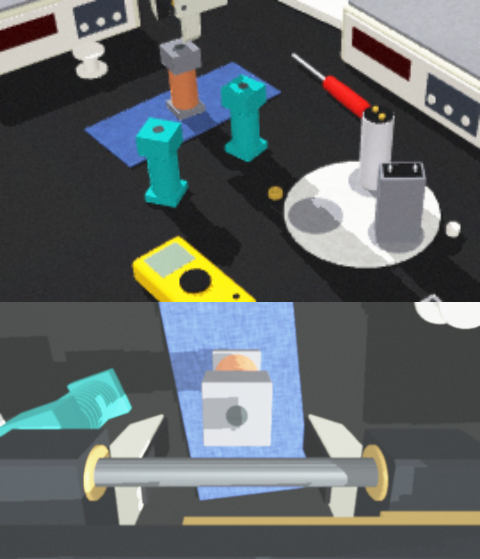

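The can and block are back on their spots, and the choke head is centred between the fingers at (237,410). I'll pick up the choke.

step_arm:
  commands:
    - [0.8, -0.05, 0, -1.5, 0, 0, 0]
    - [0.8, -0.05, 0, -3, 0, 0, 0]
    - [0.8, -0.05, 0, -4.5, 0, 0, 0]
    - [0.8, -0.05, 0, -5.7, 0, 0, 0]
    - [0.8, -0.05, 0, -6.1, 0, 0, 0]

```text
time: 48.55
tool_pos: [0.5225, 0.3045, 0.0783]
tool_rot: [-3.141, -0.001, 3.073]
contact_force: [-0.7, -0.7, -0.1]
opening: 0.0733
grip_force: 0.0
```

step_arm:
  commands:
    - [0.8, 0, 0, 0, 0, 0, 0]
    - [0.8, 0, 0, 0, 0, 0, 0]
    - [0.3, 0, 0, 0, 0, 0, 0]
    - [0.3, 0, 0, 0, 0, 0, 0]
    - [0.3, 0, 0, 0, 0, 0, 0]

```text
time: 48.97
tool_pos: [0.5232, 0.3049, 0.0799]
tool_rot: [3.141, 0.001, 3.073]
contact_force: [-0.5, -0.2, -0.5]
opening: 0.0584
grip_force: 0.0
```

step_arm:
  commands:
    - [0.3, 0, 0, 0, 0, 0, 0]
    - [0.3, 0, 0, 0, 0, 0, 0]
    - [0.3, 0, 0, 0, 0, 0, 0]
    - [0.3, 0, 0, 0, 0, 0, 0]
    - [0.3, 0, 0, 0, 0, 0, 0]

```text
time: 49.38
tool_pos: [0.5229, 0.3048, 0.0793]
tool_rot: [3.141, 0.0, 3.073]
contact_force: [-0.1, 0.1, 2.5]
opening: 0.0439
grip_force: 30.0
```

step_arm:
  commands:
    - [0.3, 0, 0, 0.5, 0, 0, 0]
    - [0.3, 0, 0, 2, 0, 0, 0]
    - [0.3, 0, 0, 4.5, 0, 0, 0]
    - [0.3, 0, 0, 7, 0, 0, 0]
    - [0.3, 0, 0, 9.5, 0, 0, 0]

```text
time: 49.8
tool_pos: [0.5222, 0.3044, 0.1745]
tool_rot: [-3.141, -0.002, 3.073]
contact_force: [0.7, -0.3, -2.9]
opening: 0.0437
grip_force: 30.0
```

step_arm:
  commands:
    - [0.3, 0, 0, 2, 0, 0, 0]
    - [0.3, 0, 0, 3.5, 0, 0, 0]
    - [0.3, 0, 0, 4.5, 0, 0, 0]
    - [0.3, 0, -0.6, 4.5, 0, 0, 0]
    - [0.3, 0, -2, 4.5, 0, 0, 0]

```text
time: 50.22
tool_pos: [0.5223, 0.2851, 0.2184]
tool_rot: [3.141, -0.001, 3.075]
contact_force: [-1.1, -0.6, -3.0]
opening: 0.044
grip_force: 30.0
```

step_arm:
  commands:
    - [0.3, 0, -2.7, 0, 0, 0, 0]
    - [0.3, 0, -5.4, 0, 0, 0, 0]
    - [0.3, 0, -8.1, 0, 0, 0, 0]
    - [0.3, 0, -10.8, 0, 0, 0, 0]
    - [0.3, 0, -13.5, 0, 0, 0, 0]

```text
time: 50.63
tool_pos: [0.5214, 0.1472, 0.2172]
tool_rot: [-3.14, -0.003, 3.072]
contact_force: [1.1, -0.9, -2.4]
opening: 0.0438
grip_force: 30.0
```

step_arm:
  commands:
    - [0.3, 0, -2.7, 0, 0, 0, 0]
    - [0.3, 0, -5.4, 0, 0, 0, 0]
    - [0.3, 0, -8.1, 0, 0, 0, 0]
    - [0.3, 0, -10.8, 0, 0, 0, 0]
    - [0.3, 0, -13.5, 0, 0, 0, 0]

```text
time: 51.05
tool_pos: [0.5211, 0.0125, 0.2173]
tool_rot: [-3.141, -0.003, 3.072]
contact_force: [0.4, 0.4, -3.7]
opening: 0.0437
grip_force: 30.0
```

step_arm:
  commands:
    - [0.3, 0, -1.3, 0, 0, 0, 0]
    - [0.3, 0, -2, 0, 0, 0, 0]
    - [0.3, 0, -2, 0, 0, 0, 0]
    - [0.3, 0, -2, -1, 0, 0, 0]
    - [0.3, 0, -2, -3, 0, 0, 0]

```text
time: 51.47
tool_pos: [0.524, -0.0044, 0.19]
tool_rot: [3.141, 0.005, 3.074]
contact_force: [1.1, -0.1, -3.0]
opening: 0.0442
grip_force: 30.0
```

step_arm:
  commands:
    - [0.3, 0, 0, -2, 0, 0, 0]
    - [0.3, 0, 0, -4.5, 0, 0, 0]
    - [0.3, 0, 0, -7, 0, 0, 0]
    - [0.3, 0, 0, -9, 0, 0, 0]
    - [0.3, 0, 0, -9.5, 0, 0, 0]

```text
time: 51.88
tool_pos: [0.5202, -0.0034, 0.0901]
tool_rot: [3.14, -0.007, 3.075]
contact_force: [-0.3, -0.5, -2.7]
opening: 0.0439
grip_force: 30.0
```

step_arm:
  commands:
    - [0.3, 0, 0, 0, 0, 0, 0]
    - [0.3, 0, 0, 0, 0, 0, 0]
    - [0.3, 0, 0, 0, 0, 0, 0]
    - [0.3, 0, 0, 0, 0, 0, 0]
    - [0.3, 0, 0, 0, 0, 0, 0]

```text
time: 52.3
tool_pos: [0.5235, -0.0053, 0.0951]
tool_rot: [-3.142, 0.002, 3.073]
contact_force: [0.5, -0.5, -2.2]
opening: 0.0435
grip_force: 30.0
```

step_arm:
  commands:
    - [0.3, 0, -0.1, -0.3, 0, 0, 0]
    - [0.3, 0, -0.1, -0.6, 0, 0, 0]
    - [0.3, 0, -0.1, -0.9, 0, 0, 0]
    - [0.3, 0, -0.1, -1.15, 0, 0, 0]
    - [0.3, 0, -0.1, -1.25, 0, 0, 0]

```text
time: 52.72
tool_pos: [0.5226, -0.0063, 0.0813]
tool_rot: [3.141, -0.001, 3.073]
contact_force: [-4.8, 0.2, 6.9]
opening: 0.0437
grip_force: 30.0
```

step_arm:
  commands:
    - [0.3, 0, 0, 0, 0, 0, 0]
    - [0.3, 0, 0, 0, 0, 0, 0]
    - [0.3, 0, 0, -0.03, 0, 0, 0]
    - [0.3, 0, 0, -0.05, 0, 0, 0]
    - [0.3, 0, 0, -0.05, 0, 0, 0]

```text
time: 53.13
tool_pos: [0.5229, -0.0063, 0.0813]
tool_rot: [3.142, 0.0, 3.073]
contact_force: [-0.6, 0.8, 1.1]
opening: 0.0435
grip_force: 30.0
```

Touching down. Now I release, lift and move away to look.

step_arm:
  commands:
    - [0.3, 0, 0, 0.02, 0, 0, 0]
    - [0.7, 0, 0, 0.02, 0, 0, 0]
    - [0.7, 0, 0, 0.02, 0, 0, 0]
    - [0.7, 0, 0, 0.02, 0, 0, 0]
    - [0.7, 0, 0, 0.02, 0, 0, 0]

```text
time: 53.55
tool_pos: [0.523, -0.0063, 0.0814]
tool_rot: [3.142, 0.0, 3.073]
contact_force: [-0.1, 0.4, 0.4]
opening: 0.0631
grip_force: 0.0
```

step_arm:
  commands:
    - [0.7, 0, 0, 0, 0, 0, 0]
    - [0.7, 0, 0, 0, 0, 0, 0]
    - [0.7, 0, 0, 1, 0, 0, 0]
    - [0.7, 0, 0, 3, 0, 0, 0]
    - [0.7, 0, 0, 6, 0, 0, 0]

```text
time: 53.97
tool_pos: [0.5213, -0.0061, 0.1405]
tool_rot: [3.141, -0.005, 3.073]
contact_force: [0.9, 0.7, -0.4]
opening: 0.0642
grip_force: 0.0
```

step_arm:
  commands:
    - [0.7, 0, 0, 3, 0, 0, 0]
    - [0.7, 0, 0, 6, 0, 0, 0]
    - [0.7, -1, 3, 8, 0, 0, 0]
    - [0.7, -2, 6, 8, 0, 0, 0]
    - [0.7, -3, 9.5, 8, 0, 0, 0]

```text
time: 54.38
tool_pos: [0.4932, 0.0889, 0.2237]
tool_rot: [3.141, 0.004, 3.071]
contact_force: [0.7, 1.1, -0.1]
opening: 0.0642
grip_force: 0.0
```

step_arm:
  commands:
    - [0.7, -2, 3.5, 0, 0, 0, 0]
    - [0.7, -4, 7, 0, 0, 0, 0]
    - [0.7, -6, 10.5, 0, 0, 0, 0]
    - [0.7, -8, 14, 0, 0, 0, 0]
    - [0.7, -10, 17, 0, 0, 0, 0]

```text
time: 54.8
tool_pos: [0.3915, 0.2606, 0.2222]
tool_rot: [3.141, 0.001, 3.073]
contact_force: [1.1, -0.2, 0.0]
opening: 0.0639
grip_force: 0.0
```

step_arm:
  commands:
    - [0.7, -2, 3, 0, 0, 0, 0]
    - [0.7, -4, 6, 0, 0, 0, 0]
    - [0.7, -6, 9, 0, 0, 0, 0]
    - [0.7, -6, 9, 0, 0, 0, 0]
    - [0.7, -6, 9, 0, 0, 0, 0]

```text
time: 55.22
tool_pos: [0.3317, 0.3499, 0.2219]
tool_rot: [3.141, 0.001, 3.077]
contact_force: [-0.3, -0.0, -0.5]
opening: 0.0642
grip_force: 0.0
```

```bash
python3 - <<'E'
from h import *
t=read_camera("top"); s=read_camera("side"); o=cv2.imread("pics/top0.png")
H,S,V=cv2.split(cv2.cvtColor(t,cv2.COLOR_RGB2HSV)); m=np.zeros(V.shape,bool); m[215:275,375:440]=1
for b in blobs(m&(H>3)&(H<20)&(S>90)&(V>60),100):
    e=cv2.fitEllipse(cv2.convexHull(b)); print("ring",e,onz("top",[e[0]],.04))
c=lambda im:cv2.resize(im[135:255,230:350],(380,380),interpolation=cv2.INTER_CUBIC)
cv2.imwrite("pics/f.png",np.vstack([np.hstack([c(o),c(t[:,:,::-1])]),cv2.resize(s[140:300,120:440,::-1],(760,220))]))
print(observe()["tool_pos"])
E
```

```text
ring ((408.08563232421875, 245.62371826171875), (24.565433502197266, 25.20873260498047), 90.28411102294922) [[ 0.46798123 -0.27168389]]
[0.33303402 0.34836813 0.22166998]
```

View pics/f.png

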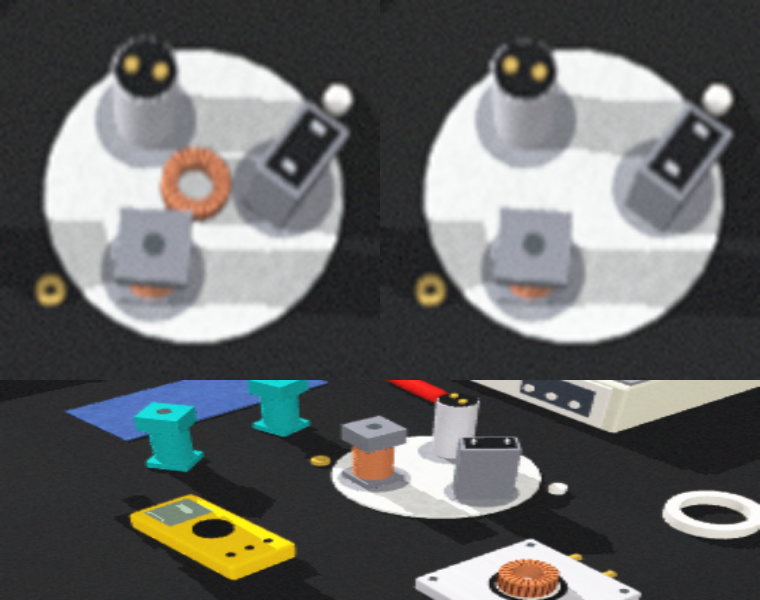

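The three parts stand upright where they were: the before and after crops match to about 1–2 mm. The ring is about 1.5 mm from the middle of its spot, so I'm handing in.

```bash
python3 -c "
from cell import *
print(hand_in())"
```

```text
the job is handed in; nothing more can be done
None
```

The job is handed in at about 55 s: the ring coil lies flat on the test plate about 1.5 mm from its marked spot's centre, and the can, choke and block stand upright within about 1–2 mm of their starting places on the tray.

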